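# Clip a sample puzzle board to the counter display

## Robot

A 6-joint arm with a two-finger parallel gripper is mounted at the origin on the work surface. World frame = base frame: x ahead of the robot, y to its left, z up, the work surface at z = 0. Lengths are in mm, angles in rad, forces in N, time in s.
With the tool pointing down it reaches from about 275 to 750 mm from the base axis. Payload 10.2 kg.
Tool frame: the origin (TCP) lies at the very end of the fingers, on their centre line; the grasp point (between the pads) lies 19 mm behind it; z points along the fingers, y is the line along which they close (so a half turn about z gives the same grasp; the last joint's range is limited). The gripper opens to 85 mm and grips with 20 to 120 N. Pads are 22 mm wide; open, the fingers measure 114 mm over their backs; the gripper's body (76 mm by 85 mm) begins 54 mm behind the grasp point. The pads swing forward as they close: fully open they stand 13 mm farther back than shut.
Start: joints at [1.087, 0.313, 1.498, -0, 1.331, -0.223], TCP at [135.386, 507.249, 209.894] pointing down, gripper open.
Joint ranges: [-2.94, 2.94], [-0.97, 2.17], [0.19, 2.56], [-1.23, 4.37], [0.02, 3.11], [-2.88, 2.88]. Speed limits (rad/s): [2.39, 2.39, 3.01, 3.14, 3.14, 3.14].

## Interface

Orientations are given as a unit quaternion [w, x, y, z].
In Python, from rig import ctrl gives the robot as it stands.
- The arm moves only by the shell command python3 -m inch 'ROWS' [OPENING] [FORCE]. ROWS is text: rows parted by semicolons, each of 6 numbers parted by spaces: the shift along the tool's x, y, z in mm, then the turn, a rotation vector about the tool's x, y, z in units of 6 degrees (1.0 is 6 degrees). A call has exactly 10 rows; each row shifts and turns the commanded pose from where the row before left it, along the tool's axes as they then stand; what a row does not reach is not made up. A row lasts 1/12 s, in which the tool goes at most 41.7 mm and 7.16 degrees, less where a joint would pass 70% of its speed; a pose out of reach is approached as far as the arm can. A call with a gripper value outside its range is refused whole. OPENING is the opening, from 0 (shut) to 1 (fully open), set as the call begins (- or left out, the last holds). The fingers move at their own pace and stop on an object; FORCE is the grip in N (left out, the last holds). Time passes only in rows, so rows that do not move let the fingers close, or fill a call up. It gives the time, the measured TCP pose, the force, the opening and the grip force at its end, in the units of the state.
- ctrl.sense(): the state, without advancing time (a new reading comes with each control period).
- ctrl.capture(name): name is "side" or "top" or "wrist"; returns a dict with "image" (480x640x3 uint8, red, green, blue), "intrinsics" (3x3 intrinsics, pixels), "rvec" (rotation vector, rad) and "tvec" (3), from world to camera coordinates, as OpenCV has them. Camera axes: x right, y down, z forward; pixel columns grow to the right and rows downward; lengths in mm; the calibration is good to about 2 mm. The wrist camera is an equidistant fisheye: a pixel r from the principal point sees the ray r / f radians off the axis. A picture is of the moment at which its call begins. There is no depth.
- ctrl.finish_job(): hands the job in; it is judged then, once.
The state is a dict: "time_s": time; "joints": joint angles; "dq": joint speeds; "tau": joint torques, N m; "eef_pos": TCP position; "ee_rot": TCP orientation; "force": force on the tool from outside, world axes, zero at the start; "wrist_torque": the same for the moment, N m; "grip_width": opening from 0.0 (shut) to 1.0 (fully open); "grip_force": force on a finger pad.
Only numpy, scipy, OpenCV 4.12 (cv2) and the standard library are available. Lean on these libraries where they do the work, as an engineer would, in place of code of your own. Each camera call takes 0.05 s, during which the arm holds its last target. There are 200 camera calls.

## Task

Set up the little display stand on the shop counter. Take the rectangular puzzle board out of the rack and stand it on the stand's ledge, centred and flat against the leaning back; then take the spring clip off its strip and clip it down over the middle of the top edges so that it pinches board and back together; last, put the short boxed game flat in the square tray at the stand's front. Leave the round-headed board and the tall box where they are.

Things in the scene. Friction and masses are not known exactly. Their poses are not given: they have to be found in the camera images.
- board_center (a point): Centre of the rectangular plywood puzzle board: 64 mm wide (its y), 110 mm tall (z), 8 mm thick (x), 60 g; rows of dark dots on both faces, which are alike. It starts upright in one of the rack's two slots, its foot 8 mm and top 118 mm above the table. Its narrow sides, 64 mm apart, stick out 7 mm beyond the slot walls and can be gripped from above.
- other_board_center (a point): Middle (50 mm above its foot) of the other board in the rack: same wood, 8 mm thick, 100 mm tall, a round head 68 mm across on a 44 mm wide stem. Not needed; leave it in its slot.
- rack: Fixed wooden stock rack, 120 mm (x) by 90 mm (y). Origin on the table under its centre, z up. Two slots at x = -30 and +30 mm run along y: 9.6 mm wide, 25 mm deep, walls 50 mm long.
- stand: Fixed plywood display stand. Origin on the table, z up; +x is the display's front, roughly away from the robot. Base plate 180 by 90 by 12 mm, from x = -60 to +120 mm. The square tray is on its front part, centred at x = +80 mm, y = 0: 64 mm square inside with sides along x and y, floor at z = 12 mm, rim 5 mm high and 4 mm wide.
- back: The stand's back: strip 44 mm wide (y), 8 mm thick, leaning 0.21 rad to the stand's -x. Origin: foot of its front face, on the ledge, 20 mm over the table; z runs up the face, x out of it to the front. It fills x = -8 to 0 mm, top edge at z = 110 mm. Ledge: z = 0, from x = 0 to a lip (10 mm high) at x = 16 mm. The board in place has its centre at x = 4, y = 0, z = 55 mm, top flush with the back's.
- strip: Fixed clip strip: a thin upright board 8 mm thick (x), 100 mm long (y), top edge 60 mm above the table, on a 70 by 120 mm foot 10 mm thick. Origin on the table under its centre, z up. The clip starts on its top edge.
- clip_grip (a point): Grip point of the spring clip (dark steel, rubber tips, 70 g, 28 mm wide along y), between the ends of its two handles. z points from jaws to handles, x is the way it opens. Handle ends are bars along y, 8 mm thick, within 3 mm of this height, 59 mm apart over all at the start. Squeezed along x with 8 N to their stop at 28 mm, they open the jaws. Inner stop (rests on the edge) 46 mm below.
- clip_bite (a point): Point midway between the clip's jaw pads, 68 mm below the grip point along the clip's z, 22 mm below its inner stop; the lowest parts are 4 mm lower. Pads are 4 mm apart when closed, 29 mm with the handles fully squeezed; on release springs close them with about 8 N.
- jaw_front (a joint): Opening angle (rad) of the clip's jaw on its +x side: 0 closed, 0.45 fully squeezed, about 0.06 on the clip strip, 0.2 on board and back together. Sprung shut.
- jaw_rear (a joint): Opening angle (rad) of the clip's jaw on its -x side, same values.
- game_box_center (a point): Centre of the short boxed game: brown cardboard, 50 by 50 mm (x, y), 70 mm tall (z), 120 g, a pale disc printed on each side; it stands on the counter.
- tall_box_center (a point): Centre of the tall box: 45 by 45 mm, 115 mm tall, same look. Not needed; leave it standing.
There are look-alikes about, which are no part of the job. What is shaped like the part that bears game_box_center but green or pink is not meant.

How it is judged (in metres and radians):
On the way, in this order (a step that is already met when the one before it is completed fails the run):
1. the rectangular board stands on the ledge, centred and against the back, let go (x of board_center in the frame of back between 0 and 0.012 m and y of board_center in the frame of back between -0.01 and 0.01 m and z of board_center in the frame of back between 0.05 and 0.061 m and angle between the z axis of board_center and the z axis of back, either way round below 0.12 rad and angle between the x axis of board_center and the x axis of back, either way round below 0.15 rad and contact force between board and the fingers below 0.05 N), for 0.2 s.
2. the clip, let go, pinches the board and the back together at the middle of their top edges (x of board_center in the frame of back between 0 and 0.012 m and y of board_center in the frame of back between -0.01 and 0.01 m and z of board_center in the frame of back between 0.05 and 0.061 m and angle between the z axis of board_center and the z axis of back, either way round below 0.12 rad and angle between the x axis of board_center and the x axis of back, either way round below 0.15 rad and x of clip_bite in the frame of back between -0.008 and 0.008 m and y of clip_bite in the frame of back between -0.014 and 0.014 m and z of clip_bite in the frame of back between 0.07 and 0.1 m and angle between the x axis of clip_bite and the x axis of back, either way round below 0.3 rad and contact force between clip and board above 1.5 N and contact force between clip and back above 1.5 N and value of joint each of jaw_front, jaw_rear above 0.1 rad and contact force between clip and the fingers below 0.05 N), for 0.2 s.
3. the short box stands flat in the square tray, let go (x of game_box_center in the frame of stand between 0.068 and 0.092 m and y of game_box_center in the frame of stand between -0.012 and 0.012 m and z of game_box_center in the frame of stand between 0.043 and 0.051 m and angle between game_box_center's own z axis and vertical below 0.06 rad and contact force between game_box and the fingers below 0.05 N), for 0.2 s.
At the end, for the whole second after the job is handed in: Board on the ledge against the back (within 10 mm of the middle, 0.12 rad of its lean); clip pinching board and back, pads 10 mm or more below the back's top, within 14 mm of the middle, under 0.3 rad askew; short box flat in the tray (within 12 mm of its centre); all at rest (x of board_center in the frame of back between 0 and 0.012 m and y of board_center in the frame of back between -0.01 and 0.01 m and z of board_center in the frame of back between 0.05 and 0.061 m and angle between the z axis of board_center and the z axis of back, either way round below 0.12 rad and angle between the x axis of board_center and the x axis of back, either way round below 0.15 rad and x of clip_bite in the frame of back between -0.008 and 0.008 m and y of clip_bite in the frame of back between -0.014 and 0.014 m and z of clip_bite in the frame of back between 0.07 and 0.1 m and angle between the x axis of clip_bite and the x axis of back, either way round below 0.3 rad and contact force between clip and board above 1.5 N and contact force between clip and back above 1.5 N and value of joint each of jaw_front, jaw_rear above 0.1 rad and x of game_box_center in the frame of stand between 0.068 and 0.092 m and y of game_box_center in the frame of stand between -0.012 and 0.012 m and z of game_box_center in the frame of stand between 0.043 and 0.051 m and angle between game_box_center's own z axis and vertical below 0.06 rad and linear speed of each of board, clip, game_box below 0.02 m/s and angular speed of each of board, clip, game_box below 0.3 rad/s); the robot touches nothing.
It fails at once if the round-headed board is moved by more than 25 mm (distance of other_board_center from where it was at the start of the episode above 0.025 m).
It fails at once if the tall box is moved by more than 25 mm (distance of tall_box_center from where it was at the start of the episode above 0.025 m).
It also fails if it takes over 64 s, if anything falls off the work surface, if the arm or the gripper's body presses on something with over 40 N, if the wrist force passes 120 N, or if a joint passes its speed limit or range.

## Working session

There is one attempt and no reset: what is moved stays moved. The work goes in short steps, Python scripts to look and compute and a shell command to move; the robot and the scene stay as the last step left them, time stands still between calls to the robot, and variables do not carry over. Pictures are saved under pics/ and viewed, at most 10 in all, crops included, and the job is handed in when it is done.

```bash
mkdir -p pics; ls; cat > h.py <<'E'
import numpy as np, cv2
from rig import ctrl
def cap(n):
    c=ctrl.capture(n); c['name']=n; return c
def save(c,f,crop=None,s=1):
    im=c['image'][...,::-1]
    if crop: x0,y0,x1,y1=crop; im=im[y0:y1,x0:x1]
    cv2.imwrite('pics/'+f,cv2.resize(im,None,fx=s,fy=s,interpolation=cv2.INTER_CUBIC))
def ray(c,px):
    K=np.array(c['intrinsics'],float); R=cv2.Rodrigues(np.array(c['rvec'],float))[0]; t=np.array(c['tvec'],float).ravel()
    u=(px[0]-K[0,2])/K[0,0]; v=(px[1]-K[1,2])/K[1,1]
    if c['name']=='wrist':
        r=np.hypot(u,v); d=np.array([u/r*np.sin(r),v/r*np.sin(r),np.cos(r)]) if r>1e-9 else np.array([0,0,1.])
    else: d=np.array([u,v,1.])
    return -R.T@t, R.T@d
def onz(c,px,z):
    o,d=ray(c,px); return o+d*(z-o[2])/d[2]
def proj(c,P):
    K=np.array(c['intrinsics'],float); R=cv2.Rodrigues(np.array(c['rvec'],float))[0]; t=np.array(c['tvec'],float).ravel()
    p=R@np.array(P,float)+t
    if c['name']=='wrist':
        a=np.arctan2(np.hypot(p[0],p[1]),p[2]); h=np.hypot(p[0],p[1]); q=p[:2]/h*a
    else: q=p[:2]/p[2]
    return q*[K[0,0],K[1,1]]+[K[0,2],K[1,2]]
E
python3 - <<'E'
from h import *
ims=[]
for n in ['side','top','wrist']:
    c=cap(n); save(c,n+'0.png'); o,d=ray(c,(320,240)); print(n,o.round(),d.round(2),np.array(c['intrinsics']).round().tolist())
print(ctrl.sense())
E
```

```text
pics
side [ -41. -564.  745.] [ 0.58  0.51 -0.63] [[546.0, 0.0, 316.0], [0.0, 546.0, 242.0], [0.0, 0.0, 1.0]]
top [ 471.  -16. 1049.] [ 0.11  0.02 -0.99] [[496.0, 0.0, 315.0], [0.0, 496.0, 245.0], [0.0, 0.0, 1.0]]
wrist [ 62. 528. 373.] [ 0.3  -0.1  -0.95] [[372.0, 0.0, 324.0], [0.0, 372.0, 233.0], [0.0, 0.0, 1.0]]
{'time_s': 0.15, 'joints': array([ 1.08661234e+00,  3.13341922e-01,  1.49827034e+00, -7.08764527e-06,
        1.33097975e+00, -2.23380539e-01]), 'dq': array([-0.00071514, -0.002199  , -0.00118281, -0.00033779,  0.00129386,
       -0.00207996]), 'tau': array([ 1.24279897e-03, -4.12373006e+01, -2.59792614e+01, -1.66000905e-04,
        3.24833149e-03, -4.27968359e-05]), 'eef_pos': array([135.27686949, 507.05160631, 209.45315464]), 'ee_rot': array([-1.69882697e-04,  1.30031615e-01,  9.91509722e-01, -4.69922022e-04]), 'force': array([-1.02541278, -0.16324155,  0.07412704]), 'wrist_torque': array([ 0.02661459, -0.00416227,  0.00972139]), 'grip_force': 0.0, 'grip_width': 0.9972762656537829}
```

View pics/top0.png

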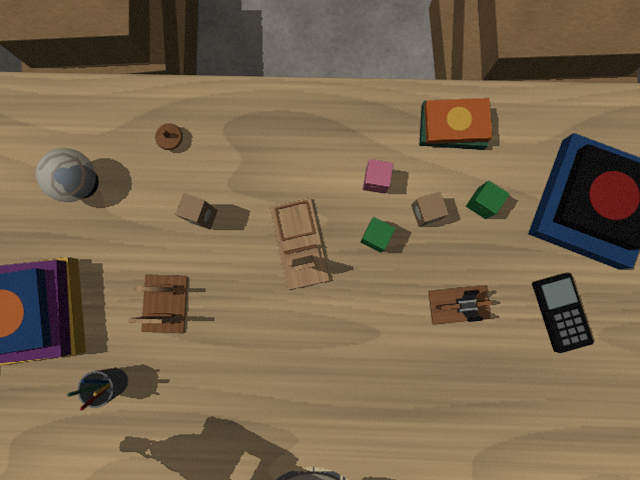

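View pics/side0.png

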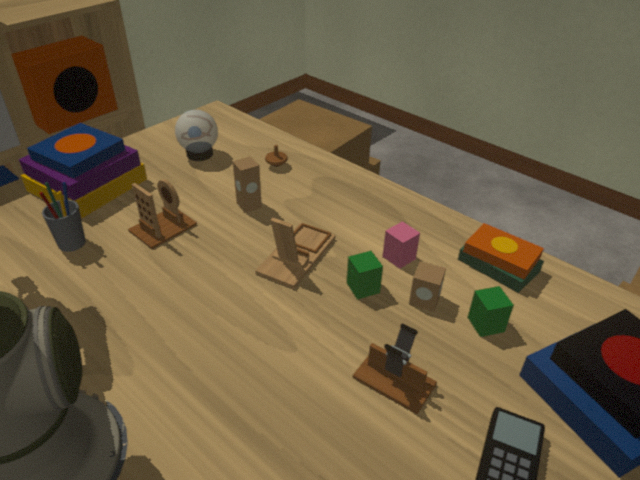

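Top view: brown boxes at (196,210), which is tall in the side view at (247,183), and at (430,209), short, side (428,287). The green and pink cubes are look-alikes. So the short box is the one at (430,209). The rack is at (165,304), the stand at (300,243) and the strip with the clip at (460,305). The rectangular board seems to be the slot nearer the robot, side (148,210). I'll confirm these in one enlarged montage.

```bash
python3 - <<'E'
import cv2,numpy as np
t=cv2.imread('pics/top0.png'); s=cv2.imread('pics/side0.png')
def tile(im,x,y,w=80,h=100,f=3.3):
    a=cv2.resize(im[y:y+h,x:x+w],(266,300),interpolation=cv2.INTER_CUBIC)
    for i in range(0,w,10): cv2.line(a,(int(i*266/w),0),(int(i*266/w),5 if i%50 else 10),(0,0,255),1)
    for i in range(0,h,10): cv2.line(a,(0,int(i*3)),(5 if i%50 else 10,int(i*3)),(0,0,255),1)
    return a
m=np.vstack([np.hstack([tile(t,135,255),tile(t,262,195),tile(t,425,260)]),np.hstack([tile(s,125,165),tile(s,255,205),tile(s,352,315)])])
cv2.imwrite('pics/m.png',m)
E
```

```text
(no output)
```

View pics/m.png

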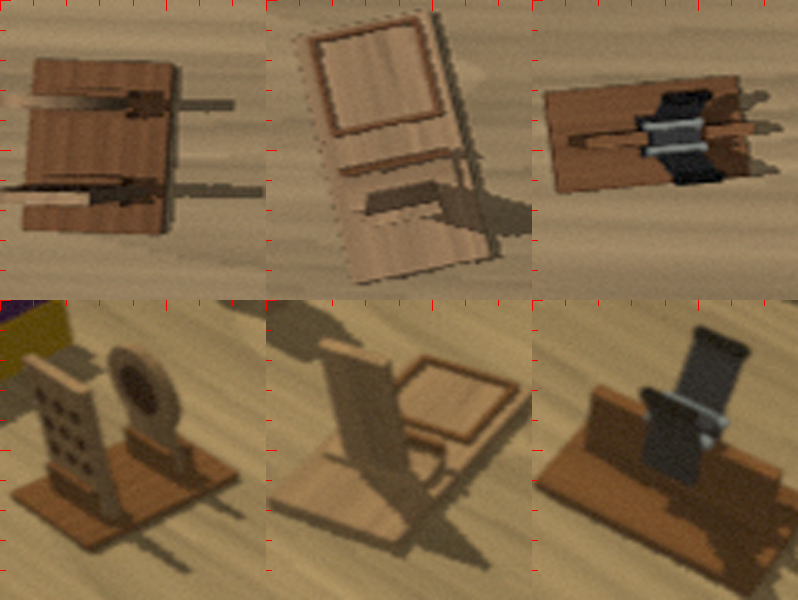

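Montage, upper row (top view): the rack's base corners are (146,275), (187,276), (185,333), (142,331), and its near slot holds the dotted rectangular board. The stand base corners are (272,207), (313,199), (331,281), (290,289). The strip's foot corners are (429,290), (487,285), (490,319), (432,324), with the clip in the middle. The lower row (side view) confirms that the rectangular board with dots is nearer the robot and the round one is farther.

```bash
python3 - <<'E'
from h import *
c=cap('top')
def quad(n,px,z):
    P=np.array([onz(c,p,z)[:2] for p in px]); TL,TR,BR,BL=P
    ax=(TL+TR-BL-BR)/2; ay=(TL+BL-TR-BR)/2
    print(n,'ctr',P.mean(0).round(1),'Lx,Ly',np.linalg.norm(ax).round(1),np.linalg.norm(ay).round(1),'yaw',np.degrees([np.arctan2(ax[1],ax[0]),np.arctan2(-ay[0],ay[1])]).round(1))
quad('rack',[(145.8,274.7),(187.3,276),(184.9,333),(142.2,331.3)],8)
quad('stand',[(271.6,206.7),(312.5,199),(331.2,280.7),(290,289.3)],12)
quad('tray',[(275.5,207.7),(307.1,200.3),(315.5,232.7),(283.7,240)],17)
quad('strip',[(429.2,290.3),(487,285.3),(490,319.3),(432.2,324)],10)
hsv=cv2.cvtColor(c['image'],cv2.COLOR_RGB2HSV)
print(hsv[200,430],hsv[230,470],hsv[207,425],hsv[205,195])
for (x,y) in [(405,188),]:
    sub=c['image'][y:y+45,x:x+50].astype(int)
    save(c,'box.png',(385,180,465,240),8)
E
```

```text
rack ctr [443.6 322.1] Lx,Ly 118.5 89.2 yaw [ 0.3 -0.4]
stand ctr [577.1  39.4] Lx,Ly 178.4 88.1 yaw [14.4 12.7]
tray ctr [625.9  52.9] Lx,Ly 71.1 68.5 yaw [16.1 14.6]
strip ctr [ 458.6 -292.1] Lx,Ly 69.7 119.6 yaw [5.  6.4]
[ 15 103 131] [ 19  92 141] [ 17  99 129] [ 15  95 132]
```

View pics/box.png

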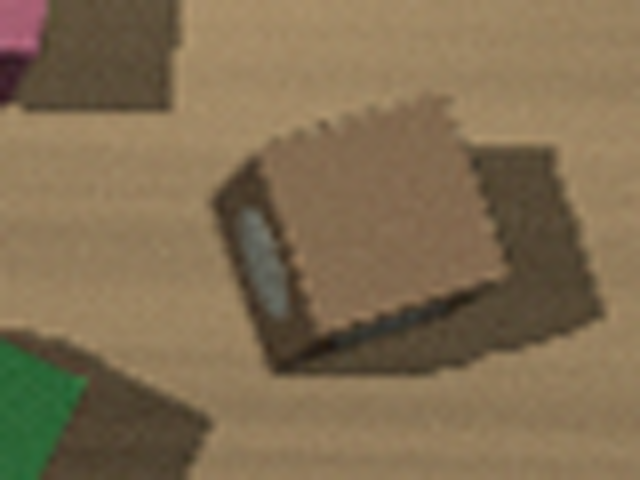

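The box's top face corners are (417.5,198.8), (441,191.9), (448.4,214), (424.8,221.9) in the top view. It is brown, with pale discs on its sides, and short, so this is the game box. Now plan the approach over the rack.

```bash
cat >> h.py <<'E'
from scipy.spatial.transform import Rotation as Ro
def Rd(ydeg,lean=0,axis=None):
    "tool down, tool y at world angle ydeg (taken nearest 90); lean rad about world axis"
    a=np.radians(ydeg); y=np.array([np.cos(a),np.sin(a),0]); z=np.array([0,0,-1.]); M=np.column_stack([np.cross(y,z),y,z])
    R=Ro.from_matrix(M)
    if lean: R=Ro.from_rotvec(np.array(axis)*lean)*R
    return R
def plan(p,Rt,s=None):
    s=s or ctrl.sense(); q=s['ee_rot']; R=Ro.from_quat([q[1],q[2],q[3],q[0]])
    d=np.array(p)-s['eef_pos']
    rv=np.degrees((R.inv()*Rt).as_rotvec())/6
    print('pos',s['eef_pos'].round(1),'t',round(s['time_s'],2),'grip',round(s['grip_width'],3),round(s['grip_force'],1),'F',s['force'].round(1))
    print(' to',np.round(p,1),'| shift first(tool)',R.inv().apply(d).round(1),'turn',rv.round(2),'| shift after turn',Rt.inv().apply(d).round(1))
E
python3 - <<'E'
from h import *
c=cap('top')
P=np.array([onz(c,p,70)[:2] for p in [(417.5,198.8),(441,191.9),(448.4,214),(424.8,221.9)]])
print('box',P.mean(0).round(1),np.linalg.norm(P-np.roll(P,1,0),axis=1).round(1),np.degrees(np.arctan2(*(P[0]-P[3])[::-1])).round(1),np.degrees(np.arctan2(*(P[1]-P[2])[::-1])).round(1))
plan((413.6,322,190),Rd(90))
E
```

```text
box [ 651.8 -223.7] [48.5 49.  46.7 49.6] 17.7 18.4
pos [135.3 507.1 209.6] t 0.25 grip 0.999 0.0 F [ 0.2 -0.3  0.2]
 to [413.6 322.  190. ] | shift first(tool) [-316.6 -107.1   19.7] turn [-0.01 -0.   -2.49] | shift after turn [-278.3 -185.1   19.6]
```

```bash
python3 -m inch '-31.6 -10.7 2 0 0 0;-31.6 -10.7 2 0 0 0;-31.6 -10.7 2 0 0 0;-31.6 -10.7 2 0 0 0;-31.6 -10.7 2 0 0 0;-31.6 -10.7 2 0 0 0;-31.6 -10.7 2 0 0 -0.6;-31.6 -10.7 2 0 0 -0.6;-31.6 -10.7 2 0 0 -0.6;-31.6 -10.7 2 0 0 -0.69' 1
python3 -m inch '0 0 0 0 0 0;0 0 0 0 0 0;0 0 0 0 0 0;0 0 0 0 0 0;0 0 0 0 0 0;0 0 0 0 0 0;0 0 0 0 0 0;0 0 0 0 0 0;0 0 0 0 0 0;0 0 0 0 0 0'
python3 - <<'E'
from h import *
c=cap('wrist'); save(c,'w1.png')
plan((413.6,322,70),Rd(90))
print('expected px board top ends',[proj(c,(413.6,322+s*32,118)).round() for s in(1,-1)])
np.save('w1.npy',c,allow_pickle=True)
E
```

```text
time_s: 1.08
eef_pos: [420.5, 332.1, 189.9]
ee_rot: [-0.0, -0.001, 1.0, -0.0]
force: [-1.1, -0.1, 0.4]
grip_width: 1.002
grip_force: 0.0
time_s: 1.92
eef_pos: [419.2, 333.4, 189.9]
ee_rot: [0.0, -0.0, 1.0, -0.0]
force: [1.0, -0.0, -0.2]
grip_width: 1.001
grip_force: 0.0
pos [419.3 333.3 189.9] t 1.97 grip 1.005 0.0 F [-0.5 -0.4 -0.8]
 to [413.6 322.   70. ] | shift first(tool) [  5.7 -11.3 119.9] turn [ 0.  0. -0.] | shift after turn [  5.7 -11.3 119.9]
expected px board top ends [array([355., 227.]), array([259., 227.])]
```

View pics/w1.png

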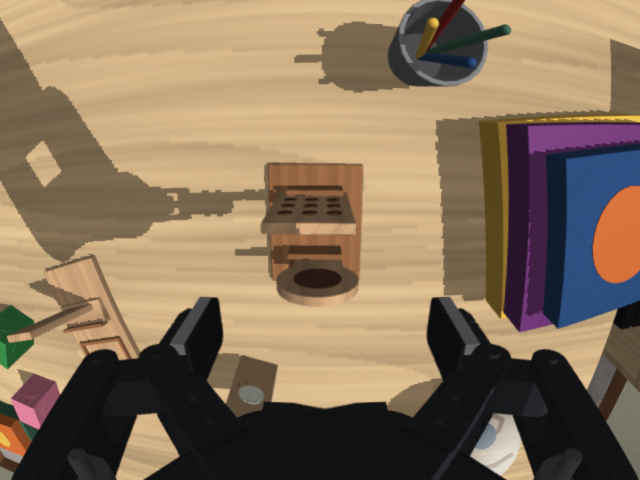

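The wrist view shows the board's top edge from (261,228) to (356,228), matching the prediction of (259..355,227). The round board is at (317,282), well clear. Descend and grip.

```bash
python3 -m inch '1.9 -3.8 5 0 0 0;1.9 -3.8 10 0 0 0;1.9 -3.9 15 0 0 0;0 0 15 0 0 0;0 0 15 0 0 0;0 0 15 0 0 0;0 0 15 0 0 0;0 0 13 0 0 0;0 0 12 0 0 0;0 0 0 0 0 0' 1
python3 -m inch '0 0 0 0 0 0;0 0 0 0 0 0;0 0 0 0 0 0;0 0 0 0 0 0;0 0 0 0 0 0;0 0 0 0 0 0;0 0 0 0 0 0;0 0 0 0 0 0;0 0 0 0 0 0;0 0 0 0 0 0' 0.5 40
python3 - <<'E'
from h import *
plan((413.6,322,200),Rd(90))
E
```

```text
time_s: 2.8
eef_pos: [412.2, 320.9, 72.5]
ee_rot: [-0.002, 0.0, 1.0, -0.001]
force: [-1.3, -0.2, -0.0]
grip_width: 1.001
grip_force: 0.0
time_s: 3.63
eef_pos: [414.2, 322.1, 75.9]
ee_rot: [0.001, -0.0, 1.0, 0.0]
force: [-0.5, 0.1, 4.9]
grip_width: 0.732
grip_force: 44.3
pos [414.2 322.1  75.9] t 3.63 grip 0.732 44.3 F [-0.5  0.1  4.9]
 to [413.6 322.  200. ] | shift first(tool) [   0.4    0.  -124.1] turn [0.01 0.02 0.  ] | shift after turn [ 6.000e-01 -1.000e-01 -1.241e+02]
```

```bash
python3 -m inch '0 0 -5 0 0 0;0 0 -10 0 0 0;0 0 -15 0 0 0;0 0 -20 0 0 0;0 0 -25 0 0 0;0 0 -25 0 0 0;0 0 -20 0 0 0;0 0 -15 0 0 0;0 0 -5 0 0 0;0 0 0 0 0 0'
python3 - <<'E'
from h import *
plan((606,47,216),Rd(104.3))
E
```

```text
time_s: 4.47
eef_pos: [413.9, 322.0, 216.2]
ee_rot: [0.001, -0.0, 1.0, 0.001]
force: [-0.2, 0.3, -0.3]
grip_width: 0.738
grip_force: 44.0
pos [413.9 322.  216.2] t 4.47 grip 0.738 44.0 F [-0.2  0.3 -0.3]
 to [606  47 216] | shift first(tool) [-192.1 -275.     0.4] turn [ 0.01  0.02 -2.38] | shift after turn [-1.182e+02 -3.139e+02  2.000e-01]
```

```bash
python3 -m inch '-10 -15 0 0 0 0;-20 -28 0 0 0 0;-22.5 -32 0 0 0 0;-22.5 -32 0 0 0 0;-22.5 -32 0 0 0 0;-22.5 -32 0 0 0 0;-22.5 -32 0 0 0 0;-22.5 -32 0 0 0 0;-17 -25 0 0 0 0;-10 -15 0 0 0 0'
python3 -m inch '0 0 0 0 0 -0.5;0 0 0 0 0 -0.6;0 0 0 0 0 -0.7;0 0 0 0 0 -0.58;0 0 0 0 0 0;0 0 0 0 0 0;0 0 0 0 0 0;0 0 0 0 0 0;0 0 0 0 0 0;0 0 0 0 0 0'
python3 - <<'E'
from h import *
c=cap('wrist'); save(c,'w2.png')
plan((606,47,216),Rd(104.3))
np.save('w2.npy',c,allow_pickle=True)
E
```

```text
time_s: 5.3
eef_pos: [606.4, 43.7, 213.0]
ee_rot: [-0.001, 0.001, 1.0, -0.0]
force: [-0.4, -0.4, -0.6]
grip_width: 0.736
grip_force: 44.0
time_s: 6.13
eef_pos: [605.6, 46.8, 214.8]
ee_rot: [-0.0, -0.124, 0.992, 0.0]
force: [-0.3, 0.2, -0.1]
grip_width: 0.731
grip_force: 44.0
pos [605.6  46.9 214.9] t 6.18 grip 0.736 44.0 F [ 0.5 -0.2 -1.2]
 to [606  47 216] | shift first(tool) [-0.5  0.  -1.1] turn [ 0.   -0.   -0.01] | shift after turn [-0.5  0.  -1.1]
```

View pics/w2.png

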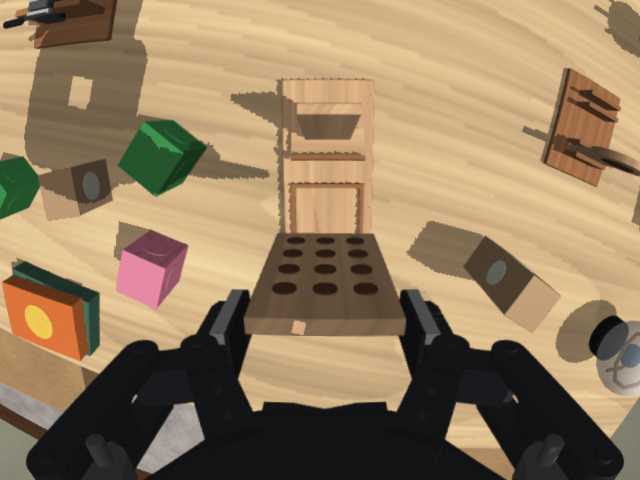

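Wrist view: the stand is upright in the image. Its base's rear edge is at row 79 (columns 283–374), the back's front top edge at row 114 (299–360), the back's foot at row 139 (306–354), and the lip at row 155. The board hangs straight in the fingers.

```bash
python3 - <<'E'
from h import *
c=np.load('w2.npy',allow_pickle=True).item()
save(c,'w2c.png',(270,70,390,240),3.5)
f=lambda n,p,z:print(n,[onz(c,q,z).round(1).tolist() for q in p])
f('rear',[(283,79.5),(374,80)],12)
f('top front',[(299,114),(361,114)],127.6)
f('foot',[(306,139),(355,139)],20)
f('lip out',[(290,158),(365,158)],30)
s=ctrl.sense(); 
f('board foot',[(278,234),(374,234)],s['eef_pos'][2]-67.9)
f('board top',[(245,320),(406,320)],s['eef_pos'][2]+42)
E
```

```text
rear [[502.8, -20.1, 12.0], [481.4, 65.5, 12.0]]
top front [[532.4, 11.4, 127.6], [522.1, 51.4, 127.6]]
foot [[554.5, 16.2, 20.0], [542.9, 61.7, 20.0]]
lip out [[574.9, 6.1, 30.0], [557.5, 74.5, 30.0]]
board foot [[610.9, 17.1, 147.0], [595.5, 78.4, 147.0]]
board top [[610.7, 17.1, 256.9], [595.6, 77.3, 256.9]]
```

View pics/w2c.png

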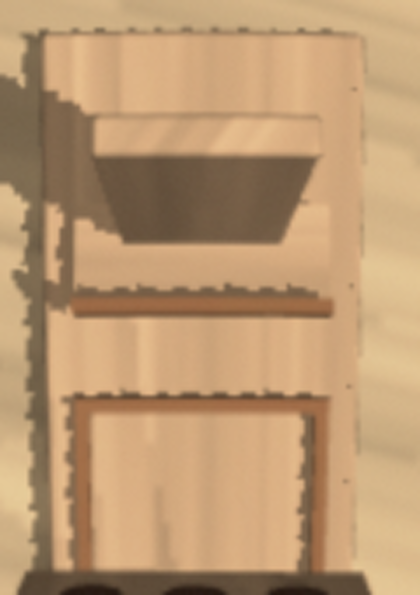

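```bash
python3 - <<'E'
from h import *
c=np.load('w2.npy',allow_pickle=True).item()
yaw=np.radians(14.2); ex=np.array([np.cos(yaw),np.sin(yaw)]); ey=np.array([-ex[1],ex[0]])
O=np.array([548.2,32.5])
for n,p,z in [('rear',[(282,79.7),(373.4,79.7)],12),('topfront',[(296.6,114.3),(360.9,114.3)],127.6),('toprear',[(297,103),(361,103)],126),('foot',[(305.1,139.1),(350.3,139.1)],20),('lip rear',[(290.6,154.5),(364.6,154.5)],30),('tray outer rear',[(291.2,184),(364,184)],17)]:
    P=np.array([onz(c,q,z)[:2]-O for q in p]); print(n,(P@ex).round(1),(P@ey).round(1))
E
```

```text
rear [-56.8 -56.9] [-40.8  47.8]
topfront [-20.4 -20.5] [-18.2  24.6]
toprear [-28.1 -28.2] [-18.   24.8]
foot [2.2 2.1] [-18.2  25. ]
lip rear [16.1 16. ] [-31.5  38. ]
tray outer rear [46.6 46.6] [-32.6  39.4]
```

```bash
cat >> h.py <<'E'
yaw=np.radians(14.2); ex=np.array([np.cos(yaw),np.sin(yaw),0]); ey=np.array([-ex[1],ex[0],0]); ez=np.array([0,0,1.])
xb=np.cos(.21)*ex+np.sin(.21)*ez; zb=-np.sin(.21)*ex+np.cos(.21)*ez
B0=np.array([548.2,32.5,20])+2.15*ex+3.3*ey   # back foot, wrist-measured
RL=Rd(104.2,-.21,ey)
def back(g,y,h): return B0+g*xb+y*ey+h*zb
E
python3 - <<'E'
from h import *
plan(back(4+2.1,-1.05,67.9+55),RL)
plan(back(4+2.1,-1.05,67.9+55),Rd(104.2))
E
```

```text
pos [605.6  46.9 214.9] t 6.18 grip 0.736 44.0 F [ 0.5 -0.2 -1.2]
 to [530.7  30.4 141.5] | shift first(tool) [76.6  2.5 73.4] turn [ 0.   -2.01  0.01] | shift after turn [90.3  2.4 55.8]
pos [605.6  46.9 214.9] t 6.18 grip 0.736 44.0 F [ 0.5 -0.2 -1.2]
 to [530.7  30.4 141.5] | shift first(tool) [76.6  2.5 73.4] turn [ 0.   -0.    0.01] | shift after turn [76.6  2.4 73.4]
```

```bash
python3 -m inch '0 0 0 0 -0.5 0;0 0 0 0 -0.5 0;0 0 0 0 -0.5 0;0 0 0 0 -0.51 0;10 0.4 6 0 0 0;20 0.4 12 0 0 0;22 0.4 14 0 0 0;20 0.4 12 0 0 0;13 0.4 8 0 0 0;5 0.4 4 0 0 0'
python3 -m inch '0 0 0 0 0 0;0 0 0 0 0 0;0 0 5 0 0 0;0 0 7 0 0 0;0 0 7 0 0 0;0 0 7 0 0 0;0 0 7 0 0 0;0 0 4 0 0 0;0 0 0 0 0 0;0 0 0 0 0 0'
python3 - <<'E'
from h import *
plan(back(4+2.1,-1.05,67.9),RL)
c=cap('wrist'); save(c,'w3.png',(200,60,440,360),2)
E
```

```text
time_s: 7.02
eef_pos: [529.2, 30.3, 140.0]
ee_rot: [0.103, -0.123, 0.987, 0.013]
force: [-0.7, 0.2, -0.3]
grip_width: 0.735
grip_force: 44.0
time_s: 7.85
eef_pos: [538.5, 32.3, 105.0]
ee_rot: [0.104, -0.124, 0.987, 0.013]
force: [-0.2, -0.8, -0.6]
grip_width: 0.733
grip_force: 44.0
pos [538.5  32.3 105. ] t 7.85 grip 0.733 44.0 F [-0.2 -0.8 -0.6]
 to [541.8  33.2  87.7] | shift first(tool) [ 0.3  0.1 17.6] turn [0.   0.   0.01] | shift after turn [ 0.3  0.1 17.6]
```

View pics/w3.png

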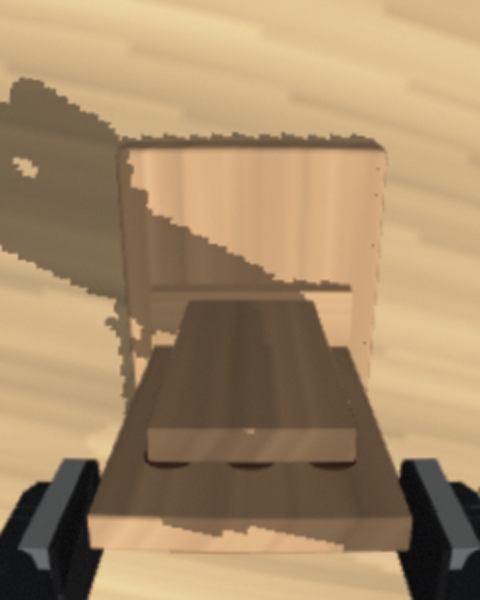

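The crop shows the board parallel to the back and centred on it: back columns 148–356 (mid 252), board 88–412 (mid 250), with a small gap. Lower it to the ledge.

```bash
python3 -m inch '0 0 4 0 0 0;0 0 4 0 0 0;0 0 4 0 0 0;0 0 2 0 0 0;0 0 1 0 0 0;0 0 0 0 0 0;0 0 0 0 0 0;0 0 0 0 0 0;0 0 0 0 0 0;0 0 0 0 0 0'
python3 -m inch '0 0 1 0 0 0;0 0 0.5 0 0 0;0 0 0.5 0 0 0;0 0 0 0 0 0;0 0 0 0 0 0;0 0 0 0 0 0;0 0 0 0 0 0;0 0 0 0 0 0;0 0 0 0 0 0;0 0 0 0 0 0'
python3 - <<'E'
from h import *
plan(back(4+2.1,-1.05,67.9),RL)
E
```

```text
time_s: 8.73
eef_pos: [541.6, 33.0, 90.6]
ee_rot: [0.104, -0.124, 0.987, 0.013]
force: [0.5, -0.3, -0.5]
grip_width: 0.733
grip_force: 44.0
time_s: 9.57
eef_pos: [542.0, 33.1, 88.5]
ee_rot: [0.104, -0.124, 0.987, 0.013]
force: [0.2, 0.3, -0.9]
grip_width: 0.733
grip_force: 44.0
pos [542.   33.1  88.5] t 9.57 grip 0.733 44.0 F [ 0.2  0.3 -0.9]
 to [541.8  33.2  87.7] | shift first(tool) [0.3 0.2 0.8] turn [0.   0.   0.01] | shift after turn [0.3 0.2 0.8]
```

```bash
python3 -m inch '0 0 0.5 0 0 0;0 0 0.5 0 0 0;0 0 0.5 0 0 0;0 0 0 0 0 0;1 0 0 0 0 0;1 0 0 0 0 0;1 0 0 0 0 0;0 0 0 0 0 0;0 0 0 0 0 0;0 0 0 0 0 0'
python3 - <<'E'
from h import *
plan(back(0+2.1,-1.05,67.9),RL)
E
```

```text
time_s: 10.4
eef_pos: [540.2, 32.6, 87.5]
ee_rot: [0.106, -0.124, 0.987, 0.013]
force: [-0.8, 2.9, 6.3]
grip_width: 0.736
grip_force: 44.7
pos [540.2  32.6  87.5] t 10.4 grip 0.736 44.7 F [-0.8  2.9  6.3]
 to [538.   32.2  86.8] | shift first(tool) [2.4 0.2 0.2] turn [-0.    0.03  0.01] | shift after turn [2.4 0.2 0.2]
```

```bash
python3 -m inch '0 0 0 0 0 0;0.5 0 -0.2 0 0 0;0.5 0 0 0 0 0;0.5 0 0 0 0 0;0.5 0 0 0 0 0;0 0 0 0 0 0;0 0 0 0 0 0;0 0 0 0 0 0;0 0 0 0 0 0;0 0 0 0 0 0'
python3 - <<'E'
from h import *
plan(back(0+2.1,-1.05,67.9),RL)
E
```

```text
time_s: 11.23
eef_pos: [539.4, 32.3, 87.4]
ee_rot: [0.107, -0.123, 0.986, 0.013]
force: [7.4, 5.9, 2.4]
grip_width: 0.739
grip_force: 44.2
pos [539.4  32.3  87.4] t 11.23 grip 0.739 44.2 F [7.4 5.9 2.4]
 to [538.   32.2  86.8] | shift first(tool) [1.5 0.3 0.2] turn [-0.01  0.05  0.01] | shift after turn [1.5 0.3 0.2]
```

```bash
python3 -m inch '0 0 0 0 0 0;0 0 0 0 0 0;0 0 0 0 0 0;0 0 0 0 0 0;0 0 0 0 0 0;0 0 0 0 0 0;0 0 -5 0 0 0;0 0 -10 0 0 0;0 0 -20 0 0 0;0 0 -25 0 0 0' 1
python3 -m inch '0 0 -25 0 0 0;0 0 -20 0 0 0;0 0 -10 0 0 0;0 0 0 0 0 0;0 0 0 0 0 0;0 0 0 0 0 0;0 0 0 0 0 0;0 0 0 0 0 0;0 0 0 0 0 0;0 0 0 0 0 0'
python3 - <<'E'
from h import *
plan((458.6,-292.1,240),Rd(185.7))
c=cap('wrist'); a=c['image'][60:360,200:440]; np.save('w4.npy',c,allow_pickle=True)
d=cap('side'); b=d['image'][190:290,240:360]
cv2.imwrite('pics/p4.png',np.hstack([cv2.resize(a,(400,500)),cv2.resize(b,(400,500),interpolation=cv2.INTER_CUBIC)])[...,::-1])
E
```

```text
time_s: 12.07
eef_pos: [524.5, 28.9, 145.3]
ee_rot: [0.103, -0.124, 0.987, 0.013]
force: [-0.1, 0.1, 0.1]
grip_width: 0.999
grip_force: 0.0
time_s: 12.9
eef_pos: [514.1, 26.1, 198.2]
ee_rot: [0.104, -0.124, 0.987, 0.013]
force: [0.1, -0.7, -0.2]
grip_width: 1.001
grip_force: 0.0
pos [514.1  26.1 198.2] t 12.9 grip 1.001 0.0 F [ 0.1 -0.7 -0.2]
 to [ 458.6 -292.1  240. ] | shift first(tool) [ 120.7 -294.7  -68.5] turn [ -1.42   1.66 -13.52] | shift after turn [311.1  86.8 -41.8]
```

View pics/p4.png

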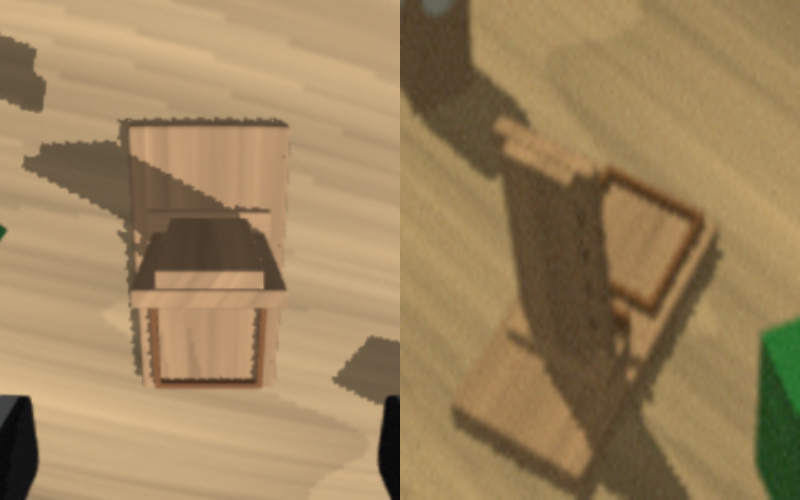

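Board cols 130–286 (mid 208) against back 155–264 (mid 209.5) in the left crop: it stands flush on the ledge, against the back. Now the clip.

```bash
python3 -m inch '0 0 -10 0 0.5 0;0 0 -10 0 0.5 0;0 0 -10 0 0.5 0;0 0 -10 0 0.5 0;0 0 0 0 0 1.1;0 0 0 0 0 1.15;0 0 0 0 0 1.15;0 0 0 0 0 1.15;0 0 0 0 0 1.15;0 0 0 0 0 1.15'
python3 -m inch '0 0 0 0 0 1.15;0 0 0 0 0 1.15;0 0 0 0 0 1.15;0 0 0 0 0 1.15;0 0 0 0 0 1.15;0 0 0 0 0 1.15;0 0 0 0 0 1.15;0 0 0 0 0 1.15;0 0 0 0 0 0.35;0 0 0 0 0 0'
python3 - <<'E'
from h import *
plan((458.6,-292.1,200),Rd(5.7))
print(ctrl.sense()['joints'].round(2))
E
```

```text
time_s: 13.83
eef_pos: [509.1, 24.8, 238.1]
ee_rot: [0.0, 0.235, 0.972, 0.0]
force: [0.6, -1.0, 0.0]
grip_width: 1.001
grip_force: 0.0
time_s: 14.67
eef_pos: [509.1, 24.7, 238.2]
ee_rot: [0.0, 0.67, 0.742, 0.0]
force: [0.3, -0.3, 0.7]
grip_width: 1.0
grip_force: 0.0
pos [509.1  24.7 238.2] t 14.67 grip 1.0 0.0 F [ 0.3 -0.3  0.7]
 to [ 458.6 -292.1  200. ] | shift first(tool) [-310.1  -82.4   38. ] turn [ 0.01 -0.    0.02] | shift after turn [-310.3  -81.8   38.2]
[-0.18  0.26  1.5   0.    1.39 -0.28]
```

```bash
python3 -m inch '-20 -5 0 0 0 0;-30 -8 0 0 0 0;-36 -9.6 0 0 0 0;-38 -10 0 0 0 0;-38 -10 5 0 0 0;-38 -10 5 0 0 0;-38 -10 7 0 0 0;-34 -9 7 0 0 0;-24 -6 7 0 0 0;-14 -4 7 0 0 0'
python3 -m inch '0 0 0 0 0 0;0 0 0 0 0 0;0 0 0 0 0 0;0 0 0 0 0 0;0 0 0 0 0 0;0 0 0 0 0 0;0 0 0 0 0 0;0 0 0 0 0 0;0 0 0 0 0 0;0 0 0 0 0 0'
python3 - <<'E'
from h import *
plan((458.6,-292.1,200),Rd(5.7))
c=cap('wrist'); np.save('w5.npy',c,allow_pickle=True); save(c,'w5.png',(200,100,460,380),2)
print(proj(c,(458.6,-292.1,106)).round())
E
```

```text
time_s: 15.5
eef_pos: [459.0, -294.6, 199.5]
ee_rot: [0.0, 0.67, 0.742, 0.0]
force: [-0.1, -1.0, -0.4]
grip_width: 1.001
grip_force: 0.0
time_s: 16.33
eef_pos: [459.7, -291.9, 200.1]
ee_rot: [0.0, 0.67, 0.742, 0.0]
force: [0.2, 0.5, 0.0]
grip_width: 1.002
grip_force: 0.0
pos [ 459.7 -291.9  200.1] t 16.33 grip 1.002 0.0 F [0.2 0.5 0. ]
 to [ 458.6 -292.1  200. ] | shift first(tool) [-0.  -1.2  0.1] turn [ 0.01 -0.    0.03] | shift after turn [-0.  -1.2  0.1]
[322. 228.]
```

View pics/w5.png

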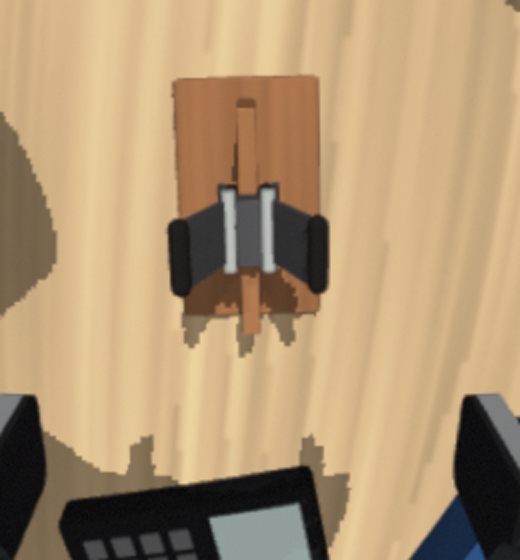

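Crop: the handle bars are at (179,257) and (317,254), i.e. full-image (289.5,228.5) and (358.7,227), lined up with the gripper's closing line. The clip sits at mid-strip.

```bash
python3 - <<'E'
from h import *
c=np.load('w5.npy',allow_pickle=True).item()
a,b=[onz(c,p,107) for p in [(289.5,228.5),(358.7,227)]]
print(a.round(1),b.round(1),np.linalg.norm(a-b).round(1),((a+b)/2).round(1),np.degrees(np.arctan2(*(b-a)[1::-1])))
m=(a+b)/2
# strip yaw from wrist: foot corners z=10
q=[onz(c,(x/2+200,y/2+100),10) for x,y in [(172,80),(319,76),(183,312),(320,312)]]
for i,j in[(0,1),(2,3),(0,2),(1,3)]: d=q[j]-q[i]; print(np.linalg.norm(d).round(1),np.degrees(np.arctan2(d[1],d[0])).round(1))
plan((m[0],m[1],91),Rd(6.5))
E
```

```text
[ 435.4 -294.7  107. ] [ 485.1 -288.5  107. ] 50.1 [ 460.2 -291.6  107. ] 7.076525844195373
69.6 7.3
70.1 5.8
117.1 -82.9
119.0 -82.6
pos [ 459.7 -292.   200.1] t 16.38 grip 1.002 0.0 F [-0.9 -0.4 -0.4]
 to [ 460.2 -291.6   91. ] | shift first(tool) [  0.3   0.5 109.1] turn [ 0.01 -0.   -0.1 ] | shift after turn [  0.3   0.6 109.1]
```

```bash
python3 -m inch '0.3 0.5 10 0 0 -0.18;0 0 15 0 0 0;0 0 15 0 0 0;0 0 15 0 0 0;0 0 15 0 0 0;0 0 15 0 0 0;0 0 15 0 0 0;0 0 10 0 0 0;0 0 5 0 0 0;0 0 0 0 0 0' 1
python3 -m inch '0 0 0 0 0 0;0 0 0 0 0 0;0 0 0 0 0 0;0 0 0 0 0 0;0 0 0 0 0 0;0 0 0 0 0 0;0 0 0 0 0 0;0 0 0 0 0 0;0 0 0 0 0 0;0 0 0 0 0 0' 0.2 40
python3 - <<'E'
from h import *
plan((460.2,-291.6,220),Rd(6.8))
d=cap('side'); save(d,'s6.png',(320,260,460,430),4)
E
```

```text
time_s: 17.22
eef_pos: [459.9, -291.2, 84.0]
ee_rot: [-0.001, 0.663, 0.749, 0.0]
force: [-0.3, 0.0, -0.2]
grip_width: 1.004
grip_force: 0.0
time_s: 18.05
eef_pos: [460.8, -293.1, 90.2]
ee_rot: [0.003, 0.663, 0.749, -0.001]
force: [-12.5, 5.3, 38.4]
grip_width: 0.202
grip_force: 19.2
pos [ 460.8 -293.1   90.2] t 18.05 grip 0.202 19.2 F [-12.5   5.3  38.4]
 to [ 460.2 -291.6  220. ] | shift first(tool) [   0.9   -0.  -129.8] turn [0.03 0.05 0.03] | shift after turn [   1.6   -0.4 -129.8]
```

View pics/s6.png

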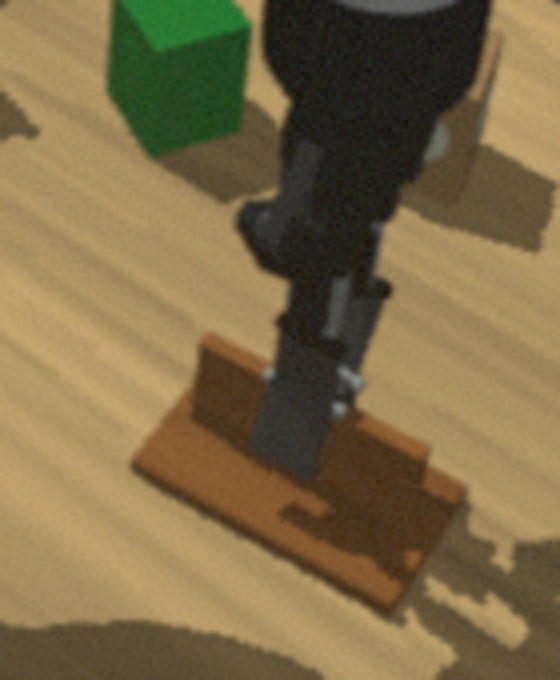

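The side crop shows the far bar at (380,290) and the near bar at (310,335), with the fingers seemingly between them. The wrist force is +38 N up and the opening is 0.20, so this isn't the expected grip at the 28 mm stop. I'll ease off upward a little and examine the geometry.

```bash
python3 -m inch '0 0 -2 0 0 0;0 0 -2 0 0 0;0 0 -2 0 0 0;0 0 0 0 0 0;0 0 0 0 0 0;0 0 0 0 0 0;0 0 0 0 0 0;0 0 0 0 0 0;0 0 0 0 0 0;0 0 0 0 0 0'
python3 - <<'E'
from h import *
plan((460.2,-291.6,220),Rd(6.8))
d=cap('side'); P=lambda n,p:print(n,((proj(d,p)-[320,260])*4).round())
e=np.array([np.cos(np.radians(6.8)),np.sin(np.radians(6.8)),0]); m=np.array([460,-291.8,0])
for x in (-25.5,-15,15,25.5): P(('bar',x),m+x*e+[0,0,106])
for z in (84,90): P(('tip',z),m+[0,0,z])
for x in (-20,20): P(('jaw',x),m+x*e+[0,0,38])
P('striptop',m+[0,0,60]); ey_=np.array([-e[1],e[0],0]); P('strip end',m-50*ey_+[0,0,60]); P('strip end',m+50*ey_+[0,0,60])
E
```

```text
time_s: 18.93
eef_pos: [460.3, -291.6, 91.1]
ee_rot: [0.0, 0.663, 0.749, 0.0]
force: [0.1, -0.6, 2.2]
grip_width: 0.198
grip_force: 1.4
pos [ 460.3 -291.6   91.1] t 18.93 grip 0.198 1.4 F [ 0.1 -0.6  2.2]
 to [ 460.2 -291.6  220. ] | shift first(tool) [   0.     0.  -128.9] turn [ 0.01 -0.    0.03] | shift after turn [ 0.000e+00 -1.000e-01 -1.289e+02]
('bar', -25.5) [288. 353.]
('bar', -15) [302. 336.]
('bar', 15) [340. 287.]
('bar', 25.5) [353. 270.]
('tip', 84) [315. 349.]
('tip', 90) [317. 338.]
('jaw', -20) [278. 456.]
('jaw', 20) [327. 391.]
striptop [308. 388.]
strip end [423. 449.]
strip end [200. 330.]
```

```bash
python3 -m inch '0 0 -2 0 0 0;0 0 -3 0 0 0;0 0 -3 0 0 0;0 0 -2 0 0 0;0 0 0 0 0 0;0 0 0 0 0 0;0 0 0 0 0 0;0 0 0 0 0 0;0 0 0 0 0 0;0 0 0 0 0 0'
python3 - <<'E'
from h import *
plan((460.2,-291.6,220),Rd(6.8))
c=np.load('w5.npy',allow_pickle=True).item(); g=c['image'].max(2)
print('w5 dark comps')
n,l,st,ce=cv2.connectedComponentsWithStats((g[140:260,270:380]<38).astype(np.uint8))
for s,q in zip(st[1:],ce[1:]):
    if s[4]>40: print(s.tolist(),(q+[270,140]).round(1))
d=cap('side'); save(d,'s7.png')
g=d['image'].max(2); n,l,st,ce=cv2.connectedComponentsWithStats((g[315:400,380:440]<32).astype(np.uint8))
for s,q in zip(st[1:],ce[1:]):
    if s[4]>8: print(s.tolist(),(q+[380,315]).round(1))
E
```

```text
time_s: 19.82
eef_pos: [460.3, -291.6, 101.0]
ee_rot: [0.0, 0.663, 0.749, 0.0]
force: [0.0, 0.9, -0.6]
grip_width: 0.198
grip_force: 0.0
pos [ 460.3 -291.6  101. ] t 19.82 grip 0.198 0.0 F [ 0.   0.9 -0.6]
 to [ 460.2 -291.6  220. ] | shift first(tool) [ 0.00e+00  1.00e-01 -1.19e+02] turn [ 0.01 -0.    0.03] | shift after turn [-0.00e+00 -1.00e-01 -1.19e+02]
w5 dark comps
[82, 69, 11, 37, 346] [357.5 226.6]
[15, 71, 11, 37, 337] [290.  228.5]
```

```bash
python3 -m inch '0 0 -10 0 0 0;0 0 -20 0 0 0;0 0 -25 0 0 0;0 0 -25 0 0 0;0 0 -14 0 0 0;0 0 -5 0 0 0;0 0 0 0 0 0;0 0 0 0 0 0;0 0 0 0 0 0;0 0 0 0 0 0'
python3 -m inch '0 0 0 0 0 0;0 0 0 0 0 0;0 0 0 0 0 0;0 0 0 0 0 0;0 0 0 0 0 0;0 0 0 0 0 0;0 0 0 0 0 0;0 0 0 0 0 0;0 0 0 0 0 0;0 0 0 0 0 0' 1 40
python3 - <<'E'
from h import *
plan((460.2,-291.6,220),Rd(6.8))
c=cap('wrist'); np.save('w8.npy',c,allow_pickle=True); g=c['image'].max(2)
n,l,st,ce=cv2.connectedComponentsWithStats((g[140:260,270:380]<38).astype(np.uint8))
for s,q in zip(st[1:],ce[1:]):
    if s[4]>40: print(s.tolist(),(q+[270,140]).round(1),onz(c,q+[270,140],107).round(1))
# bright spring bars
for k in('w5.npy','w8.npy'):
    c=np.load(k,allow_pickle=True).item(); g=c['image'].astype(int)
    m=((g.min(2)>110)&(g.max(2)-g.min(2)<30)).astype(np.uint8)[180:260,290:360]
    n,l,st,ce=cv2.connectedComponentsWithStats(m)
    for s,q in zip(st[1:],ce[1:]):
        if s[4]>20: print(k,s.tolist(),(q+[290,180]).round(1))
E
```

```text
time_s: 20.7
eef_pos: [459.9, -291.4, 199.1]
ee_rot: [-0.001, 0.663, 0.749, 0.0]
force: [-0.3, -0.7, 0.3]
grip_width: 0.202
grip_force: 0.0
time_s: 21.53
eef_pos: [460.2, -291.6, 200.1]
ee_rot: [0.0, 0.663, 0.749, 0.0]
force: [-0.4, 0.6, 0.6]
grip_width: 1.0
grip_force: 0.0
pos [ 460.2 -291.6  200.1] t 21.53 grip 1.0 0.0 F [-0.4  0.6  0.6]
 to [ 460.2 -291.6  220. ] | shift first(tool) [  0.    0.  -19.9] turn [ 0.01 -0.    0.03] | shift after turn [  0.    0.  -19.9]
[97, 70, 11, 35, 304] [372.1 227. ] [ 495.2 -286.6  107. ]
[31, 72, 12, 38, 360] [306.4 230.5] [ 448.2 -294.9  107. ]
w5.npy [21, 15, 7, 42, 228] [314.5 215. ]
w5.npy [41, 14, 7, 42, 223] [333.3 215.1]
w8.npy [47, 15, 7, 42, 251] [339.6 215.3]
w8.npy [27, 16, 7, 42, 209] [320.9 215.1]
```

The dark-bar mask shows the clip is now leaning toward +x: bar mid 339 px against 324 before, spring mid 330. So one bar slipped under a fingertip. I'll straddle the leaning bars deeper, close loosely, push the clip upright, then squeeze gently in steps.

```bash
python3 -m inch '0 4 10 0 0 0;0 4 15 0 0 0;0 3.3 20 0 0 0;0 0 20 0 0 0;0 0 20 0 0 0;0 0 15 0 0 0;0 0 12 0 0 0;0 0 8 0 0 0;0 0 0 0 0 0;0 0 0 0 0 0' 1 20
python3 -m inch '0 0 0 0 0 0;0 0 0 0 0 0;0 0 0 0 0 0;0 0 0 0 0 0;0 0 0 0 0 0;0 0 0 0 0 0;0 0 0 0 0 0;0 0 0 0 0 0;0 0 0 0 0 0;0 0 0 0 0 0' 0.74 20
cat >> h.py <<'E'
def bars():
    c=cap('wrist'); g=c['image'].max(2); np.save('wl.npy',c,allow_pickle=True)
    n,l,st,ce=cv2.connectedComponentsWithStats((g[120:330,240:410]<38).astype(np.uint8))
    for s,q in zip(st[1:],ce[1:]):
        if s[4]>60: print('dark',(s[:4]+[240,120,0,0]).tolist(),s[4],(q+[240,120]).round(1))
    g=c['image'].astype(int); m=((g.min(2)>105)&(g.max(2)-g.min(2)<30)).astype(np.uint8)[120:330,240:410]
    n,l,st,ce=cv2.connectedComponentsWithStats(m)
    for s,q in zip(st[1:],ce[1:]):
        if s[4]>40: print('bright',(s[:4]+[240,120,0,0]).tolist(),s[4],(q+[240,120]).round(1))
    return c
E
python3 - <<'E'
from h import *
plan((460.2,-291.6,80),Rd(6.8)); bars()
E
```

```text
time_s: 22.42
eef_pos: [471.6, -290.2, 80.0]
ee_rot: [0.0, 0.663, 0.749, 0.0]
force: [-0.2, 0.1, 0.6]
grip_width: 1.002
grip_force: 0.0
time_s: 23.25
eef_pos: [471.5, -290.2, 80.1]
ee_rot: [0.0, 0.663, 0.749, 0.0]
force: [-0.4, 0.7, 0.4]
grip_width: 0.746
grip_force: 0.0
pos [ 471.5 -290.2   80.1] t 23.25 grip 0.746 0.0 F [-0.4  0.7  0.4]
 to [ 460.2 -291.6   80. ] | shift first(tool) [ -0.  -11.4   0.1] turn [ 0.01 -0.    0.03] | shift after turn [ -0.  -11.4   0.1]
dark [311, 233, 14, 13] 131 [316.7 238.8]
dark [371, 275, 19, 55] 887 [379.8 302.4]
dark [256, 283, 23, 47] 850 [266.3 307.1]
dark [240, 291, 11, 39] 348 [244.3 312. ]
dark [399, 291, 11, 39] 357 [404.5 311.9]
bright [322, 242, 11, 64] 590 [326.3 273.4]
bright [290, 244, 13, 64] 533 [297. 274.]
```

```bash
python3 -m inch '0 -2 0 0 0 0;0 -2 0 0 0 0;0 -2 0 0 0 0;0 -2 0 0 0 0;0 -2 0 0 0 0;0 -2 0 0 0 0;0 -0.5 0 0 0 0;0 0 0 0 0 0;0 0 0 0 0 0;0 0 0 0 0 0'
python3 - <<'E'
from h import *
plan((460.2,-291.6,80),Rd(6.8)); bars()
E
```

```text
time_s: 24.13
eef_pos: [459.2, -291.7, 80.1]
ee_rot: [0.0, 0.663, 0.749, 0.0]
force: [0.1, 0.4, 0.7]
grip_width: 0.739
grip_force: 0.0
pos [ 459.2 -291.7   80.1] t 24.13 grip 0.739 0.0 F [0.1 0.4 0.7]
 to [ 460.2 -291.6   80. ] | shift first(tool) [0.  1.  0.1] turn [ 0.01 -0.    0.03] | shift after turn [0.  1.  0.1]
dark [334, 233, 13, 14] 133 [339.4 239. ]
dark [397, 275, 13, 55] 565 [403.9 304.9]
dark [286, 283, 20, 47] 822 [295.5 306.8]
dark [240, 291, 11, 39] 343 [244.3 311.9]
bright [346, 242, 11, 64] 561 [350.7 272.5]
bright [315, 244, 11, 64] 534 [321.2 274. ]
```

Bar lengths and spacing (35 against 38 px, 47 mm apart in projection) mean the clip leans about 0.4 rad. The far bar is low (z≈92) and the fingertip passes over it. Redo deeper, at TCP z = 70.

```bash
python3 -m inch '0 0 -10 0 0 0;0 0 -15 0 0 0;0 0 -10 0 0 0;0 4 0 0 0 0;0 5 0 0 0 0;0 5 0 0 0 0;0 0 10 0 0 0;0 0 13 0 0 0;0 0 13 0 0 0;0 0 9 0 0 0' 1 20
python3 -m inch '0 0 0 0 0 0;0 0 0 0 0 0;0 0 0 0 0 0;0 0 0 0 0 0;0 0 0 0 0 0;0 0 0 0 0 0;0 0 0 0 0 0;0 0 0 0 0 0;0 0 0 0 0 0;0 0 0 0 0 0' 0.74 20
python3 -m inch '0 -2 0 0 0 0;0 -2 0 0 0 0;0 -2 0 0 0 0;0 -2 0 0 0 0;0 -2 0 0 0 0;0 -2 0 0 0 0;0 -2 0 0 0 0;0 0 0 0 0 0;0 0 0 0 0 0;0 0 0 0 0 0'
python3 - <<'E'
from h import *
plan((460.2,-291.6,70),Rd(6.8)); bars()
E
```

```text
time_s: 25.02
eef_pos: [472.4, -289.3, 67.7]
ee_rot: [-0.001, 0.663, 0.749, 0.0]
force: [-0.2, 0.0, 0.3]
grip_width: 1.0
grip_force: 0.0
time_s: 25.85
eef_pos: [473.0, -290.0, 70.1]
ee_rot: [0.0, 0.663, 0.749, 0.0]
force: [-0.5, -0.1, 1.0]
grip_width: 0.739
grip_force: 0.0
time_s: 26.68
eef_pos: [459.0, -291.7, 70.0]
ee_rot: [0.0, 0.663, 0.749, 0.0]
force: [-0.7, -0.4, -0.2]
grip_width: 0.74
grip_force: 0.0
pos [ 459.  -291.7   70. ] t 26.68 grip 0.74 0.0 F [-0.7 -0.4 -0.2]
 to [ 460.2 -291.6   70. ] | shift first(tool) [-0.1  1.2  0. ] turn [ 0.01 -0.    0.03] | shift after turn [-0.1  1.2  0. ]
dark [307, 239, 10, 12] 93 [311.7 244.1]
dark [334, 239, 11, 14] 111 [338.7 244.4]
dark [240, 291, 11, 39] 343 [244.3 312. ]
dark [377, 290, 33, 40] 1109 [394.9 310.4]
dark [256, 292, 22, 38] 692 [266.3 311.3]
bright [304, 251, 13, 67] 643 [311.1 282.8]
bright [337, 250, 13, 67] 636 [342.3 282.1]
```

The springs are now symmetric (311 and 342), so the clip is upright again. Squeeze gently.

```bash
python3 -m inch '0 0.5 0 0 0 0;0 0.5 0 0 0 0;0 0 0 0 0 0;0 0 0 0 0 0;0 0 0 0 0 0;0 0 0 0 0 0;0 0 0 0 0 0;0 0 0 0 0 0;0 0 0 0 0 0;0 0 0 0 0 0' 0.52 20
python3 - <<'E'
from h import *
plan((460.2,-291.6,70),Rd(6.8)); bars()
E
```

```text
time_s: 27.57
eef_pos: [461.1, -292.2, 71.8]
ee_rot: [0.002, 0.663, 0.749, 0.0]
force: [-0.7, 0.3, 11.3]
grip_width: 0.523
grip_force: 8.5
pos [ 461.1 -292.2   71.8] t 27.57 grip 0.523 8.5 F [-0.7  0.3 11.3]
 to [ 460.2 -291.6   70. ] | shift first(tool) [ 0.8 -0.8  1.8] turn [0.03 0.02 0.03] | shift after turn [ 0.7 -0.8  1.8]
dark [336, 237, 10, 10] 66 [340.5 241. ]
dark [254, 288, 38, 42] 1152 [273.5 311.7]
dark [353, 288, 43, 42] 1285 [373.6 311.2]
bright [299, 247, 12, 67] 551 [305.7 279. ]
bright [332, 247, 12, 67] 571 [335.9 278.7]
bright [240, 286, 26, 44] 551 [252.1 308. ]
bright [384, 286, 26, 44] 550 [396.9 308.2]
```

```bash
python3 -m inch '0 0 -1 0 0 0;0 0 -1 0 0 0;0 0 -1 0 0 0;0 0 0 0 0 0;0 0 0 0 0 0;0 0 0 0 0 0;0 0 0 0 0 0;0 0 0 0 0 0;0 0 0 0 0 0;0 0 0 0 0 0' 0.42 20
python3 - <<'E'
from h import *
plan((460.2,-291.6,70),Rd(6.8)); bars()
E
```

```text
time_s: 28.45
eef_pos: [460.2, -291.6, 73.2]
ee_rot: [0.0, 0.663, 0.749, 0.0]
force: [0.6, 0.4, 4.2]
grip_width: 0.42
grip_force: 7.5
pos [ 460.2 -291.6   73.2] t 28.45 grip 0.42 7.5 F [0.6 0.4 4.2]
 to [ 460.2 -291.6   70. ] | shift first(tool) [0.  0.  3.2] turn [ 0.01 -0.    0.03] | shift after turn [0.  0.  3.2]
dark [341, 265, 42, 65] 1582 [358.7 305.9]
dark [267, 270, 36, 60] 1277 [286.8 308.3]
dark [246, 298, 13, 10] 87 [252.2 302.8]
dark [391, 298, 13, 10] 91 [396.6 302.8]
dark [240, 315, 13, 15] 154 [245.2 322.2]
dark [397, 315, 13, 15] 159 [403.5 322.2]
bright [300, 247, 12, 66] 507 [306.8 277.4]
bright [333, 246, 11, 67] 501 [336.5 276.3]
bright [252, 285, 24, 45] 565 [263.8 307.9]
bright [374, 285, 23, 45] 555 [385.  307.6]
```

```bash
python3 -m inch '0 0 -1 0 0 0;0 0 -0.5 0 0 0;0 0 -0.5 0 0 0;0 0 0 0 0 0;0 0 0 0 0 0;0 0 0 0 0 0;0 0 0 0 0 0;0 0 0 0 0 0;0 0 0 0 0 0;0 0 0 0 0 0' 0.3 20
python3 - <<'E'
from h import *
plan((460.2,-291.6,70),Rd(6.8)); bars()
E
```

```text
time_s: 29.33
eef_pos: [460.0, -291.5, 75.0]
ee_rot: [0.0, 0.663, 0.749, 0.0]
force: [-0.5, 0.2, -0.6]
grip_width: 0.31
grip_force: 19.8
pos [ 460.  -291.5   75. ] t 29.33 grip 0.31 19.8 F [-0.5  0.2 -0.6]
 to [ 460.2 -291.6   70. ] | shift first(tool) [-0.1  0.2  5. ] turn [ 0.01 -0.    0.03] | shift after turn [-0.1  0.2  5. ]
dark [340, 269, 28, 61] 1107 [351.3 307.5]
dark [282, 285, 28, 45] 985 [296.4 309.6]
dark [258, 297, 14, 10] 101 [265.  301.9]
dark [378, 297, 14, 10] 101 [383.8 301.9]
dark [250, 315, 19, 15] 197 [258.4 322.5]
dark [380, 315, 20, 15] 203 [390.1 322.5]
bright [333, 245, 11, 64] 370 [336.1 269.7]
bright [300, 246, 13, 64] 387 [307.5 269.7]
bright [266, 285, 22, 45] 562 [277.  307.5]
bright [362, 285, 22, 45] 531 [371.7 306.4]
```

The clip is at its stop (0.31, 19.8 N) and symmetric. Lift off and check for slip.

```bash
python3 -m inch '0 0 -2 0 0 0;0 0 -4 0 0 0;0 0 -8 0 0 0;0 0 -14 0 0 0;0 0 -20 0 0 0;0 0 -28 0 0 0;0 0 -34 0 0 0;0 0 -34 0 0 0;0 0 -20 0 0 0;0 0 -6 0 0 0'
python3 - <<'E'
from h import *
bars()
plan(back(0.3,-1.05,110+15+45),Rd(14.2,-.21,ey))
plan(back(0.3,-1.05,110+15+45),Rd(14.2))
E
```

```text
time_s: 30.22
eef_pos: [460.7, -292.4, 249.6]
ee_rot: [0.004, 0.663, 0.749, 0.0]
force: [0.4, -0.0, -0.8]
grip_width: 0.306
grip_force: 19.8
dark [282, 272, 86, 58] 2452 [325.2 311.1]
dark [378, 297, 13, 10] 65 [384.  301.7]
dark [258, 298, 14, 9] 65 [264.3 302. ]
dark [240, 315, 28, 15] 206 [255.3 323.8]
dark [381, 315, 19, 15] 164 [390.2 322.7]
bright [332, 245, 13, 65] 403 [336.2 271.1]
bright [299, 246, 14, 65] 411 [307.6 270.8]
bright [266, 284, 22, 46] 571 [277.  307.5]
bright [361, 285, 23, 45] 567 [371.8 307.3]
pos [ 460.5 -292.2  248.3] t 30.27 grip 0.312 19.8 F [-0.9 -0.   0.8]
 to [515.7  26.6 186.3] | shift first(tool) [310.   93.1  61.1] turn [-1.96  0.17 -1.2 ] | shift after turn [295.5 115.8  88. ]
pos [ 460.5 -292.2  248.3] t 30.27 grip 0.312 19.8 F [-0.9 -0.   0.8]
 to [515.7  26.6 186.3] | shift first(tool) [310.   93.1  61.1] turn [ 0.04  0.04 -1.21] | shift after turn [295.5 131.6  61.9]
```

```bash
python3 -m inch '15 4.5 0 0 0 0;25 7.5 0 0 0 0;35 10.5 0 0 0 0;39 11.7 0 0 0 0;39 11.7 0 0 0 0;39 11.7 0 0 0 0;39 11.7 0 0 0 0;36 10.8 0 0 0 0;27 8 0 0 0 0;16 5 0 0 0 0'
python3 -m inch '0 0 0 0 0 -0.4;0 0 0 0 0 -0.4;0 0 0 0 0 -0.4;0 0 0 -0.5 0 0;0 0 0 -0.5 0 0;0 0 0 -0.5 0 0;0 0 0 -0.5 0 0;0 0 0 0 0 0;0 0 0 0 0 0;0 0 0 0 0 0'
python3 - <<'E'
from h import *
bars()
plan(back(0.3,-1.05,110+15+45),Rd(14.2,-.21,ey))
E
```

```text
time_s: 31.1
eef_pos: [513.7, 31.2, 243.4]
ee_rot: [-0.001, 0.662, 0.75, -0.0]
force: [-0.3, 0.8, -1.4]
grip_width: 0.309
grip_force: 19.8
time_s: 31.93
eef_pos: [514.5, 27.7, 244.5]
ee_rot: [0.064, 0.611, 0.785, 0.082]
force: [0.6, 0.4, -0.6]
grip_width: 0.314
grip_force: 19.9
dark [277, 246, 33, 84] 1514 [293.7 296.4]
dark [339, 265, 29, 65] 1130 [351.4 307.4]
dark [249, 297, 24, 33] 396 [261.  314.5]
dark [378, 297, 14, 10] 108 [383.8 301.9]
dark [380, 314, 21, 16] 229 [390.4 322. ]
bright [333, 245, 12, 20] 149 [337.6 252.6]
bright [300, 246, 12, 53] 308 [306.9 266.6]
bright [266, 285, 22, 45] 519 [276.9 308. ]
bright [362, 285, 20, 45] 505 [371.5 306.7]
pos [514.8  27.6 244.7] t 31.98 grip 0.309 19.9 F [-0.1  0.2 -0.6]
 to [515.7  26.6 186.3] | shift first(tool) [ -1.3 -11.5  57.2] turn [-0.01 -0.   -0.01] | shift after turn [ -1.2 -11.6  57.2]
```

```bash
python3 -m inch '-0.4 -3.6 10 0 0 0;-0.4 -4 15 0 0 0;-0.4 -4 15 0 0 0;0 0 12 0 0 0;0 0 5 0 0 0;0 0 0 0 0 0;0 0 5 0 0 0;0 0 8 0 0 0;0 0 7 0 0 0;0 0 0 0 0 0'
python3 - <<'E'
from h import *
plan(back(0.3,-1.05,110+15),Rd(14.2,-.21,ey))
E
python3 -m inch '0 0 3 0 0 0;0 0 4 0 0 0;0 0 4 0 0 0;0 0 4 0 0 0;0 0 3 0 0 0;0 0 2 0 0 0;0 0 1 0 0 0;0 0 0 0 0 0;0 0 0 0 0 0;0 0 0 0 0 0'
python3 - <<'E'
from h import *
plan(back(0.3,-1.05,110+15),Rd(14.2,-.21,ey))
E
```

```text
time_s: 32.82
eef_pos: [519.3, 27.5, 166.1]
ee_rot: [0.064, 0.611, 0.785, 0.082]
force: [-1.3, -0.1, -1.1]
grip_width: 0.312
grip_force: 19.9
pos [519.3  27.5 166.1] t 32.82 grip 0.312 19.9 F [-1.3 -0.1 -1.1]
 to [524.8  28.9 142.3] | shift first(tool) [-0.   0.6 24.4] turn [-0.01 -0.01 -0.01] | shift after turn [-0.   0.6 24.4]
time_s: 33.65
eef_pos: [524.0, 28.4, 147.1]
ee_rot: [0.065, 0.611, 0.784, 0.083]
force: [-0.6, -0.1, -2.3]
grip_width: 0.306
grip_force: 19.9
pos [524.   28.4 147.1] t 33.65 grip 0.306 19.9 F [-0.6 -0.1 -2.3]
 to [524.8  28.9 142.3] | shift first(tool) [ 0.3 -0.2  4.9] turn [ 0.01  0.   -0.01] | shift after turn [ 0.3 -0.2  4.9]
```

```bash
python3 -m inch '0 0 1 0 0 0;0 0 1 0 0 0;0 0 1 0 0 0;0 0 1 0 0 0;0 0 0 0 0 0;0 0 0 0 0 0;0 0 0 0 0 0;0 0 0 0 0 0;0 0 0 0 0 0;0 0 0 0 0 0'
python3 - <<'E'
from h import *
bars()
plan(back(0.3,-1.05,110+15),Rd(14.2,-.21,ey))
E
```

```text
time_s: 34.48
eef_pos: [524.8, 28.6, 143.1]
ee_rot: [0.065, 0.611, 0.785, 0.083]
force: [-0.2, 0.6, -0.4]
grip_width: 0.307
grip_force: 19.9
dark [277, 247, 33, 83] 1475 [293.6 296.4]
dark [339, 265, 29, 65] 1116 [351.6 307.3]
dark [249, 296, 24, 34] 402 [261.1 314.5]
dark [378, 297, 14, 10] 108 [383.8 301.9]
dark [380, 314, 21, 16] 225 [390.1 322. ]
bright [333, 245, 11, 16] 131 [337.7 251.6]
bright [300, 246, 12, 55] 306 [306.8 267.2]
bright [362, 284, 21, 46] 518 [371.6 306.7]
bright [266, 286, 22, 44] 518 [276.8 308.2]
pos [524.8  28.6 143.1] t 34.53 grip 0.309 19.9 F [-0.3 -0.  -0.7]
 to [524.8  28.9 142.3] | shift first(tool) [ 0.3 -0.1  0.8] turn [ 0.01  0.   -0.01] | shift after turn [ 0.3 -0.1  0.8]
```

```bash
python3 -m inch '0 0 1 0 0 0;0 0 1 0 0 0;0 0 1 0 0 0;0 0 0 0 0 0;0 0 0 0 0 0;0 0 0 0 0 0;0 0 0 0 0 0;0 0 0 0 0 0;0 0 0 0 0 0;0 0 0 0 0 0'
python3 - <<'E'
from h import *
plan(back(0.3,-1.05,110+15),Rd(14.2,-.21,ey))
E
```

```text
time_s: 35.37
eef_pos: [526.7, 28.7, 142.4]
ee_rot: [0.067, 0.611, 0.784, 0.084]
force: [-4.1, 0.6, 15.1]
grip_width: 0.307
grip_force: 20.9
pos [526.7  28.7 142.4] t 35.37 grip 0.307 20.9 F [-4.1  0.6 15.1]
 to [524.8  28.9 142.3] | shift first(tool) [ 0.7 -1.8 -0.3] turn [ 0.05  0.02 -0.  ] | shift after turn [ 0.7 -1.8 -0.3]
```

Seated on the edge (15 N). Open in steps, following the pads' backward swing slightly.

```bash
python3 -m inch '0 0 0 0 0 0;0 0 0 0 0 0;0 0 0.5 0 0 0;0 0 0.5 0 0 0;0 0 0 0 0 0;0 0 0 0 0 0;0 0 0 0 0 0;0 0 0 0 0 0;0 0 0 0 0 0;0 0 0 0 0 0' 0.46 20
python3 - <<'E'
from h import *
bars()
plan(back(0.3,-1.05,110+15),Rd(14.2,-.21,ey))
E
```

```text
time_s: 36.2
eef_pos: [525.8, 28.9, 139.6]
ee_rot: [0.065, 0.611, 0.784, 0.083]
force: [-4.0, 1.0, 5.9]
grip_width: 0.458
grip_force: 7.7
dark [290, 237, 10, 11] 64 [295.4 241.3]
dark [340, 237, 10, 10] 70 [344.3 241. ]
dark [284, 240, 13, 41] 285 [288.2 259. ]
dark [340, 263, 48, 67] 1840 [360.8 304.9]
dark [262, 286, 34, 44] 1125 [280.2 311. ]
dark [240, 298, 15, 17] 153 [247.1 305.9]
dark [395, 298, 14, 11] 102 [401.  303.4]
dark [240, 315, 9, 15] 100 [242.9 321.5]
dark [401, 315, 9, 15] 98 [406.1 321.5]
bright [300, 247, 13, 67] 462 [306.2 277.3]
bright [333, 247, 11, 27] 198 [336.8 257. ]
bright [247, 286, 24, 44] 496 [258.9 308.6]
bright [378, 286, 24, 44] 492 [389.5 307.4]
pos [525.8  28.9 139.6] t 36.25 grip 0.462 7.7 F [-2.3  0.3  6.8]
 to [524.8  28.9 142.3] | shift first(tool) [ 0.2 -0.4 -2.9] turn [ 0.01  0.   -0.01] | shift after turn [ 0.2 -0.4 -2.9]
```

Good, still seated and symmetric. Open fully and back off.

```bash
python3 -m inch '0 0 0 0 0 0;0 0 0 0 0 0;0 0 0 0 0 0;0 0 0 0 0 0;0 0 0 0 0 0;0 0 0 0 0 0;0 0 0 0 0 0;0 0 0 0 0 0;0 0 0 0 0 0;0 0 0 0 0 0' 0.72 20
python3 -m inch '0 0 0 0 0 0;0 0 0 0 0 0;0 0 0 0 0 0;0 0 0 0 0 0;0 0 -5 0 0 0;0 0 -10 0 0 0;0 0 -15 0 0 0;0 0 -20 0 0 0;0 0 -15 0 0 0;0 0 -5 0 0 0' 1
python3 - <<'E'
from h import *
plan(back(0.3,-1.05,110+15+70),Rd(14.2,-.21,ey))
c=bars()
for n,p in [('grip L/R',back(-20,0,156)),('',back(20,0,156)),('topcorner',back(8,-32,110)),('topcorner',back(8,32,110))]: print(n,proj(c,p).round(1))
E
```

```text
time_s: 37.08
eef_pos: [525.6, 28.8, 139.2]
ee_rot: [0.065, 0.611, 0.784, 0.083]
force: [-0.0, -0.7, 0.6]
grip_width: 0.721
grip_force: 0.0
time_s: 37.92
eef_pos: [511.9, 25.0, 210.8]
ee_rot: [0.067, 0.611, 0.784, 0.084]
force: [-0.8, -0.2, 0.0]
grip_width: 0.999
grip_force: 0.0
pos [511.9  25.  210.8] t 37.92 grip 0.999 0.0 F [-0.8 -0.2  0. ]
 to [510.6  25.3 210.8] | shift first(tool) [ 0.6 -1.2 -0.3] turn [ 0.04  0.02 -0.  ] | shift after turn [ 0.6 -1.2 -0.3]
dark [336, 221, 28, 59] 1091 [350.1 250.2]
dark [281, 233, 14, 49] 597 [287.4 256.6]
bright [306, 211, 8, 51] 281 [310.1 234.9]
bright [330, 211, 8, 30] 118 [332.7 222.6]
grip L/R [286. 252.]
 [354.6 251.8]
topcorner [331.9 270.8]
topcorner [332.3 183.5]
```

Bars at (287,257) and (353,250), with (286,252) and (354.6,252) predicted: the clip sits on the middle, upright to the back. Next is the game box.

```bash
python3 -m inch '0 0 -10 0.5 0 0;0 0 -10 0.5 0 0;0 0 -5 0.5 0 0;0 0 0 0.5 0 0;0 0 0 0 0 -0.3;0 0 0 0 0 -0.32;0 0 0 0 0 0;0 0 0 0 0 0;0 0 0 0 0 0;0 0 0 0 0 0' 1
python3 - <<'E'
from h import *
plan((653.3,-222.7,130),Rd(17.9))
E
```

```text
time_s: 38.8
eef_pos: [507.2, 24.2, 232.2]
ee_rot: [0.0, 0.589, 0.808, 0.0]
force: [0.5, -0.6, 0.2]
grip_width: 1.004
grip_force: 0.0
pos [507.2  24.2 232.2] t 38.8 grip 1.004 0.0 F [ 0.5 -0.6  0.2]
 to [ 653.3 -222.7  130. ] | shift first(tool) [-279.8   63.3  102.2] turn [ 0.01  0.   -0.01] | shift after turn [-279.8   63.1  102.2]
```

```bash
python3 -m inch '-14 3 0 0 0 0;-24 5.4 0 0 0 0;-32 7.2 2 0 0 0;-36 8.1 10 0 0 0;-36 8.1 15 0 0 0;-36 8.1 15 0 0 0;-34 7.8 20 0 0 0;-30 6.9 20 0 0 0;-24 5.4 13 0 0 0;-14 3.2 7 0 0 0'
python3 -m inch '0 0 0 0 0 0;0 0 0 0 0 0;0 0 0 0 0 0;0 0 0 0 0 0;0 0 0 0 0 0;0 0 0 0 0 0;0 0 0 0 0 0;0 0 0 0 0 0;0 0 0 0 0 0;0 0 0 0 0 0'
python3 - <<'E'
from h import *
plan((653.3,-222.7,36),Rd(17.9))
c=cap('wrist'); np.save('w9.npy',c,allow_pickle=True); save(c,'w9.png')
R=Rd(17.9).as_matrix()
for a,b in[(-25,-25),(25,-25),(25,25),(-25,25)]: print(proj(c,np.array([653.3,-222.7,70])+R[:,0]*a+R[:,1]*b).round(1))
hsv=cv2.cvtColor(c['image'],cv2.COLOR_RGB2HSV); u=proj(c,(653.3,-222.7,70)).astype(int); print(u,hsv[u[1],u[0]])
p=hsv[u[1],u[0]].astype(int)
m=(np.abs(hsv.astype(int)-p)<[4,30,14]).all(2).astype(np.uint8)
m=cv2.morphologyEx(m,cv2.MORPH_OPEN,np.ones((5,5))); n,l,st,ce=cv2.connectedComponentsWithStats(m,connectivity=4); k=l[u[1],u[0]]; print(st[k],ce[k]); 
cn=cv2.findContours((l==k).astype(np.uint8),0,1)[0][0]; r=cv2.minAreaRect(cn); print(r, onz(c,r[0],70).round(1))
E
```

```text
time_s: 39.63
eef_pos: [653.3, -226.2, 127.0]
ee_rot: [-0.001, 0.59, 0.808, -0.0]
force: [-0.5, -0.5, 0.1]
grip_width: 1.0
grip_force: 0.0
time_s: 40.47
eef_pos: [653.5, -222.8, 130.4]
ee_rot: [0.0, 0.589, 0.808, 0.0]
force: [-0.3, -0.4, 1.3]
grip_width: 0.998
grip_force: 0.0
pos [ 653.5 -222.8  130.4] t 40.47 grip 0.998 0.0 F [-0.3 -0.4  1.3]
 to [ 653.3 -222.7   36. ] | shift first(tool) [ 0.2 -0.3 94.4] turn [ 0.01  0.   -0.  ] | shift after turn [ 0.1 -0.2 94.4]
[285.3 278. ]
[282.5 204.4]
[362.9 204.2]
[360.6 277.9]
[322 242] [ 15 100 173]
[ 285  205   79   73 5540] [324.52761733 240.89873646]
((324.0, 241.0), (72.0, 78.0), 90.0) [ 653.8 -221.6   70. ]
```

The mask gives the box top at (324,241), i.e. (653.8,-221.6), within about 1 mm. Descend and grip.

```bash
python3 -m inch '1 0 8 0 0 0;0 0 13 0 0 0;0 0 15 0 0 0;0 0 15 0 0 0;0 0 15 0 0 0;0 0 14 0 0 0;0 0 10 0 0 0;0 0 4 0 0 0;0 0 0 0 0 0;0 0 0 0 0 0' 1 40
python3 -m inch '0 0 0 0 0 0;0 0 0 0 0 0;0 0 0 0 0 0;0 0 0 0 0 0;0 0 0 0 0 0;0 0 0 0 0 0;0 0 0 0 0 0;0 0 0 0 0 0;0 0 0 0 0 0;0 0 0 0 0 0' 0.45 40
python3 -m inch '0 0 -5 0 0 0;0 0 -12 0 0 0;0 0 -18 0 0 0;0 0 -20 0 0 0;0 0 -20 0 0 0;0 0 -20 0 0 0;0 0 -15 0 0 0;0 0 -10 0 0 0;0 0 0 0 0 0;0 0 0 0 0 0'
python3 - <<'E'
from h import *
T=np.array([548.2,32.5,0])+81.7*ex+2.3*ey
plan(T+[0,0,150],Rd(14.2))
E
```

```text
time_s: 41.35
eef_pos: [653.6, -222.0, 36.8]
ee_rot: [0.001, 0.589, 0.808, 0.0]
force: [0.9, -0.2, 0.7]
grip_width: 1.001
grip_force: 0.0
time_s: 42.18
eef_pos: [653.6, -222.2, 37.3]
ee_rot: [0.001, 0.589, 0.808, 0.0]
force: [-1.3, 0.2, 6.2]
grip_width: 0.577
grip_force: 42.1
time_s: 43.02
eef_pos: [653.1, -221.8, 156.2]
ee_rot: [0.0, 0.589, 0.808, 0.0]
force: [1.3, -0.6, -1.4]
grip_width: 0.566
grip_force: 41.5
pos [ 653.1 -221.8  156.2] t 43.02 grip 0.566 41.5 F [ 1.3 -0.6 -1.4]
 to [626.8  54.8 150. ] | shift first(tool) [271.3  59.9   6.3] turn [ 0.01 -0.    0.61] | shift after turn [274.6  42.4   6.2]
```

```bash
python3 -m inch '14 3 0 0 0 0;24 5.3 0 0 0 0;31 6.8 0 0 0 0;34 7.5 0 0 0 0;35 7.7 0 0 0 0;34 7.5 0 0 0 0;33 7.3 0 0 0 0;29 6.4 0 0 0 0;23 5.2 0 0 0 0;14.3 3.2 0 0 0 0'
python3 -m inch '0 0 0 0 0 0.3;0 0 0 0 0 0.31;0 0 10 0 0 0;0 0 15 0 0 0;0 0 15 0 0 0;0 0 15 0 0 0;0 0 12 0 0 0;0 0 6 0 0 0;0 0 0 0 0 0;0 0 0 0 0 0'
python3 - <<'E'
from h import *
T=np.array([548.2,32.5,0])+81.7*ex+2.3*ey
plan(T+[0,0,49.5],Rd(14.2))
c=cap('wrist'); save(c,'w10.png'); np.save('w10.npy',c,allow_pickle=True)
E
```

```text
time_s: 43.85
eef_pos: [625.9, 57.3, 155.1]
ee_rot: [-0.001, 0.588, 0.809, -0.0]
force: [-0.8, -0.2, -2.1]
grip_width: 0.566
grip_force: 41.6
time_s: 44.68
eef_pos: [627.1, 54.5, 83.4]
ee_rot: [0.0, 0.614, 0.789, 0.0]
force: [0.1, -0.0, -0.2]
grip_width: 0.572
grip_force: 41.6
pos [627.1  54.5  83.4] t 44.68 grip 0.572 41.6 F [ 0.1 -0.  -0.2]
 to [626.8  54.8  49.5] | shift first(tool) [ 0.3 -0.2 33.9] turn [ 0.01 -0.    0.  ] | shift after turn [ 0.3 -0.2 33.9]
```

```bash
python3 -m inch '0 0 5 0 0 0;0 0 7 0 0 0;0 0 7 0 0 0;0 0 6 0 0 0;0 0 4 0 0 0;0 0 2 0 0 0;0 0 1 0 0 0;0 0 0 0 0 0;0 0 0 0 0 0;0 0 0 0 0 0'
python3 -m inch '0 0 0.5 0 0 0;0 0 0.5 0 0 0;0 0 0.5 0 0 0;0 0 0.5 0 0 0;0 0 0 0 0 0;0 0 0 0 0 0;0 0 0 0 0 0;0 0 0 0 0 0;0 0 0 0 0 0;0 0 0 0 0 0'
python3 - <<'E'
from h import *
T=np.array([548.2,32.5,0])+81.7*ex+2.3*ey
plan(T+[0,0,49.5],Rd(14.2))
E
```

```text
time_s: 45.57
eef_pos: [627.2, 54.7, 51.7]
ee_rot: [0.001, 0.614, 0.789, 0.001]
force: [0.3, -0.1, -1.1]
grip_width: 0.57
grip_force: 41.6
time_s: 46.4
eef_pos: [627.0, 54.7, 49.4]
ee_rot: [0.0, 0.614, 0.789, 0.0]
force: [-0.6, -0.3, -1.7]
grip_width: 0.571
grip_force: 41.6
pos [627.   54.7  49.4] t 46.4 grip 0.571 41.6 F [-0.6 -0.3 -1.7]
 to [626.8  54.8  49.5] | shift first(tool) [ 0.1 -0.2 -0.1] turn [0.01 0.   0.  ] | shift after turn [ 0.1 -0.2 -0.1]
```

```bash
python3 -m inch '0 0 0.5 0 0 0;0 0 0.5 0 0 0;0 0 0.3 0 0 0;0 0 0 0 0 0;0 0 0 0 0 0;0 0 0 0 0 0;0 0 0 0 0 0;0 0 0 0 0 0;0 0 0 0 0 0;0 0 0 0 0 0'
python3 -m inch '0 0 0 0 0 0;0 0 0 0 0 0;0 0 0 0 0 0;0 0 0 0 0 0;0 0 0 0 0 0;0 0 0 0 0 0;0 0 0 0 0 0;0 0 -3 0 0 0;0 0 -8 0 0 0;0 0 -15 0 0 0' 1
python3 -m inch '0 0 -20 0 0 0;0 0 -25 0 0 0;0 0 -25 0 0 0;0 0 -20 0 0 0;-15 0 -10 0 0 0;-25 0 0 0 0 0;-30 0 0 0 0 0;-30 0 0 0 0 0;-25 0 0 0 0 0;-15 0 0 0 0 0'
python3 -m inch '0 0 0 0 0 0;0 0 0 0 0 0;0 0 0 0 0 0;0 0 0 0 0 0;0 0 0 0 0 0;0 0 0 0 0 0;0 0 0 0 0 0;0 0 0 0 0 0;0 0 0 0 0 0;0 0 0 0 0 0'
python3 - <<'E'
from h import *
T=np.array([548.2,32.5,0])+82.6*ex+3.4*ey
plan(T+[0,0,150],Rd(14.2))
c=cap('wrist'); save(c,'w11.png'); np.save('w11.npy',c,allow_pickle=True)
R=Rd(14.2).as_matrix(); hsv=cv2.cvtColor(c['image'],cv2.COLOR_RGB2HSV).astype(int)
u=proj(c,T+[0,0,82]).astype(int); p=np.median(hsv[u[1]-5:u[1]+6,u[0]-5:u[0]+6].reshape(-1,3),0); print(u,p)
m=(np.abs(hsv-p)<[4,30,16]).all(2).astype(np.uint8); m=cv2.morphologyEx(m,cv2.MORPH_OPEN,np.ones((5,5)))
n,l,st,ce=cv2.connectedComponentsWithStats(m,connectivity=4); k=l[u[1],u[0]]; print(st[k],ce[k])
r=cv2.minAreaRect(cv2.findContours((l==k).astype(np.uint8),0,1)[0][0]); q=onz(c,r[0],82)-T; print(r,'off tray ex,ey',q@ex,q@ey)
print('exp corners',[proj(c,T+a*ex+b*ey+[0,0,82]).round().tolist() for a,b in[(-25,-25),(25,-25),(25,25),(-25,25)]])
E
```

```text
time_s: 47.23
eef_pos: [627.1, 54.7, 49.3]
ee_rot: [0.001, 0.614, 0.789, 0.0]
force: [-4.8, -0.4, 8.8]
grip_width: 0.575
grip_force: 42.6
time_s: 48.07
eef_pos: [626.3, 54.8, 73.5]
ee_rot: [-0.001, 0.614, 0.789, -0.0]
force: [0.2, 0.5, -0.7]
grip_width: 1.001
grip_force: 0.0
time_s: 48.9
eef_pos: [661.6, -83.7, 174.7]
ee_rot: [0.001, 0.615, 0.789, 0.0]
force: [-0.3, -0.3, 0.5]
grip_width: 0.997
grip_force: 0.0
time_s: 49.73
eef_pos: [661.3, -81.0, 174.1]
ee_rot: [0.0, 0.614, 0.789, 0.0]
force: [1.0, -0.2, -1.1]
grip_width: 1.002
grip_force: 0.0
pos [661.3 -81.  174.1] t 49.73 grip 1.002 0.0 F [ 1.  -0.2 -1.1]
 to [627.4  56.1 150. ] | shift first(tool) [141.2   0.8  24.1] turn [ 0.01 -0.    0.  ] | shift after turn [141.2   0.8  24.1]
[324  28] [ 15.  93. 176.]
[ 288    0   73   67 4703] [323.6680842  32.3818839]
((323.8249816894531, 32.04926681518555), (66.1772689819336, 71.6160888671875), 88.31531524658203) off tray ex,ey -0.21180209875688072 -2.573666561948659
exp corners [[287.0, 64.0], [361.0, 64.0], [361.0, -4.0], [287.0, -4.0]]
```

The box sits in the tray at the right height and is centred to within about 3 mm. The clip checked out after release, and the arm is clear. Hand in.

```bash
python3 -c "
from rig import ctrl
print(ctrl.finish_job())"
```

```text
the job is handed in; nothing more can be done
None
```

I handed the job in at about 50 s: my last readings have the board on the ledge, the clip pinching the middle and the short box in the tray, though no verdict came back, the first clip grasp slipped and had to be redone, and I viewed 11 pictures against the limit of 10.

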